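# Clear the slotted lens rail into its scrap drawer

## Task

Clear the slotted lens rail: pull its scrap drawer all the way out, sweep the loose yellow offcuts along the top of the rail and over its open end into the drawer with the blue wiping block, then push the red-handled scraper along the slot to the open end so that every orange shoe lodged in it drops into the drawer. Stand both tools upright in the white porcelain dish and push the drawer fully shut with all the scrap inside (pick up and put in any offcut that went astray). Leave the lens, occluder, gauge and lens carriage where they are.

Things in the scene. Friction and masses are not known exactly. Their poses are not given: they have to be found in the camera images.
- rail: Fixed chrome rail on a grey housing, 300 long (its y), 152 wide; origin on the tiles under its centre. Flat top 130 above the tiles, with fences 8 high along both long sides (114 between them), open at both ends. T-slot along the middle: mouth 30 wide, 10 deep; below it a cavity 50 wide, 16 high, floor 104 above the tiles. Slot from a stop at y = +140 to the open end at y = -150, above the drawer.
- slot_closed (a point): Middle of the slot mouth at its closed end, at the level of the rail's flat top (130 above the tiles); axes as the rail's. At the start the slot is free of shoes for 65 mm from here, and the top free of offcuts for 40 mm.
- slot_open (a point): Middle of the slot mouth at its open end, at the level of the rail's flat top; axes as the rail's (its -y points outwards, the way the drawer opens).
- drawer (a joint): Scrap drawer under the open end: 0 = fully shut, 0.13 m = fully out (a stop); slides along the rail's -y, friction about 1.5 N, stays where left. It starts nearly shut.
- drawer_in (a point): Centre of the drawer's inner floor, 11 above the tiles; axes as the rail's. The inside is 124 wide (x), 130 long (y) and 69 deep.
- drawer_handle (a point): Centre of the top of the drawer's upright black handle post, 98 above the tiles; the post is 22 x 22, its lower end 36 above the tiles, its axis 55 in front of the blue drawer front (86 high), joined to it by a 14 mm bar 52 to 66 above the tiles. Axes as the rail's. It moves with the drawer.
- dish: White porcelain dish, fixed, 150 (its x) x 240 (its y) x 18 high, walls and floor 6 thick; origin under its centre on the tiles, so its floor is 6 above the origin.
- wiper: Blue wiping block, 0.22 kg, standing: foot 100 (its x) x 34 (its y) x 28 high, on it a white handle 40 (x) x 30 (y) rising to 96; origin at the centre of its underside. Sweep with its broad side, along its y; it looks the same turned by half a turn.
- scraper: Slot scraper, 0.25 kg, standing: dark steel tongue 20 (its x) x 44 (its y) x 42 high, above it a red handle 26 (x) x 40 (y) rising to 100; origin at the centre of its underside. The tongue goes into the slot from above with its y along the slot; the same turned by half a turn.
- offcut0: Loose yellow plastic offcut, 60 (x) x 44 (y) x 8, 35 g, lying on the rail's flat top at the start; may be absent. Origin at the centre of its underside.
- offcut1: Loose yellow plastic offcut, 60 (x) x 44 (y) x 8, 35 g, lying on the rail's flat top at the start; may be absent. Origin at the centre of its underside.
- offcut2: Loose yellow plastic offcut, 60 (x) x 44 (y) x 8, 35 g, lying on the rail's flat top at the start; may be absent. Origin at the centre of its underside.
- shoe0: Orange plastic slider shoe lodged in the slot cavity under the lips (it cannot be lifted out), 44 (x) x 54 (y, along the slot) x 10, 50 g; seen through the slot mouth; may be absent. Origin at the centre of its underside.
- shoe1: Orange plastic slider shoe lodged in the slot cavity under the lips (it cannot be lifted out), 44 (x) x 54 (y, along the slot) x 10, 50 g; seen through the slot mouth; may be absent. Origin at the centre of its underside.
- shoe2: Orange plastic slider shoe lodged in the slot cavity under the lips (it cannot be lifted out), 44 (x) x 54 (y, along the slot) x 10, 50 g; seen through the slot mouth; may be absent. Origin at the centre of its underside.
- lens: Bystander: green glass lens in a steel ring, 80 across, 12 high, lying flat; origin under its centre.
- occluder: Bystander: black pinhole occluder, a paddle 140 long and 8 thick; origin on its underside, on the handle; disc towards its x.
- gauge: Bystander: brass lens gauge, a round dial 60 across and 17 high with a foot along its x to 70; origin under the dial.
- carriage: Bystander: aluminium lens carriage taken off the rail, 70 x 60 x 57 high; origin under its centre.

How it is judged:
By the outcome, as a careful person would: the job done as asked, in the order asked, and still so for the second after the job is handed in, with the robot touching nothing.
Of offcut0, offcut1, offcut2 only 1 to 2 are there at a start; the rules pass over those that are not, and their reading is None.
Of shoe0, shoe1, shoe2 only 1 to 3 are there at a start; the rules pass over those that are not, and their reading is None.
At some moment in a run one of offcut0, offcut1, offcut2, wiper may be knocked a few centimetres aside while the robot is not near it.
It also fails if it takes over 176 s, if anything falls off the work surface, if the arm or the gripper's body presses on something with over 40 N, if the wrist force passes 120 N, or if a joint passes its speed limit or range.

## Robot

A 6-joint arm with a two-finger parallel gripper is mounted at the origin on the work surface. World frame = base frame: x ahead of the robot, y to its left, z up, the work surface at z = 0. Lengths are in m, angles in degrees, forces in N, time in s.
With the tool pointing down it reaches from about 0.4 to 0.825 m from the base axis. Payload 7 kg.
Tool frame: the origin (TCP) lies at the centre of the arm's flange, where the gripper is bolted on; the fingertips stand 178 mm ahead of it and the grasp point (between the pads) lies ahead of it (ctrl.grip_depth is the z of the grasp point in the tool frame, in m); z points along the fingers, x is the direction in which the jaws open and shut, and the axes are right-handed (so a half turn about z gives the same grasp; the last joint's range is limited). The gripper opens to 88 mm and grips with 3 to 60 N. Pads are 19 mm wide; open, the fingers measure 130 mm over their backs; the gripper's body (78 mm by 193 mm) begins 47 mm behind the grasp point.
Start: joints at [93.684, 20.546, 0.682, 0, -70.136, -16.507], TCP at [0.15, 0.658, 0.405] pointing down, gripper open.
Joint ranges: [-176.03, 176.03], [-82.01, 121.73], [-58.28, 71.71], [-173.87, 95.51], [-174.79, -0.11], [-173.66, 173.66]. Speed limits (degrees/s): [136.94, 136.94, 172.46, 180, 180, 180].

## Interface

Orientations are given as [roll, pitch, yaw] about the fixed x, y, z axes, in that order (R = Rz(yaw) Ry(pitch) Rx(roll)).
In Python, from plant import ctrl gives the robot as it stands.
- The arm moves only by the tool carry_out, never from a script. Its arguments are lists of equal length, an entry for each row: "linear": the shift along the tool's x, y, z in cm, a list of three; "twist": the turn about the tool's z in degrees. In form: {"linear": [[tx, ty, tz], ...], "twist": [twist, ...]}. A call has 1 to 12 rows; each row is the pose to reach, as a shift and turn from the pose measured when the call began, along the tool's axes at that moment; what a row does not reach only later rows make up. A row lasts 1/12 s, in which the tool goes at most 41.7 mm and 7.16 degrees, less where a joint would pass 70% of its speed; a pose out of reach is approached as far as the arm can. A call with a gripper value outside its range is refused whole. "fingers" is the gripper's target within -1 to 1 (fully open at 1, half-way at 0, shut at -1), set as the call begins (left out, the last holds). The fingers move at their own pace and stop on an object; the grip force is fixed at half the most. Time passes only in rows, so rows that repeat a pose let the fingers close. It gives the time, the measured TCP pose, the force and the opening at its end, in the units of the state.
- ctrl.get_obs(): the state, without advancing time (a new reading comes with each control period).
- ctrl.snapshot(name): name is "scene" or "side" or "wrist"; returns the picture (420x560x3 uint8, blue, green, red); there is no depth.
- ctrl.camera_params(name): a dict with "fovy" (degrees; the focal length in pixels is half the picture's height over the tangent of half this angle, whatever the lens; pixels are square), "cx", "cy" (the principal point, pixels), "dist" ([k1, k2, p1, p2, k3] as OpenCV has them; the pictures are not rectified), "eye" and "rotation" of the camera in the world; the wrist camera has in their place "T_tool_cam" (4x4, takes a point from camera to tool coordinates, whose origin is the TCP and whose axes are the tool frame's). Camera axes: x right, y down, z forward; pixel columns grow to the right and rows downward; lengths in m; the calibration is good to about 2 mm. A picture is of the moment at which its call begins: read the wrist's pose just before it. camera_params takes no time and is no camera call.
- ctrl.close_job(): hands the job in, once; it reports no verdict.
The state is a dict: "clock": time; "joint_pos": joint angles; "qvel": joint speeds; "tau": joint torques, N m; "tool_pos": TCP position; "orientation": TCP orientation; "force": force on the tool from outside, world axes, zero at the start; "moment": the same for the moment, N m; "opening": finger opening in m.
Only numpy, scipy, OpenCV 4.12 (cv2) and the standard library are available. Lean on these libraries where they do the work, as an engineer would, in place of code of your own. Each camera call takes 0.05 s, during which the arm holds its last target.

## Working session

There is one attempt and no reset: what is moved stays moved. The work goes in short steps, Python scripts to look and compute and a tool call to move; the robot and the scene stay as the last step left them, time stands still between calls to the robot, and variables do not carry over. Pictures are saved under pics/ and viewed, and the job is handed in when it is done.

Besides the shell and the picture viewer there is one more tool, called by a JSON object that holds its "fn" and its "kwargs". carry_out: Moves the arm, as the interface text tells. Its arguments: {"type":"object","properties":{"linear":{"type":"array","items":{"type":"array","items":{"type":"number"}}},"twist":{"type":"array","items":{"type":"number"}},"fingers":{"type":"number"}},"required":["linear","twist"]}

```bash
ls; mkdir -p pics; python3 - <<'E'
from plant import ctrl
import cv2
o=ctrl.get_obs(); print(o); print(ctrl.grip_depth)
for n in ("scene","side","wrist"):
    cv2.imwrite(f"pics/{n}0.png",ctrl.snapshot(n)); print(n,ctrl.camera_params(n))
E
```

```text
pics
{'clock': 0.0, 'joint_pos': array([ 9.36847801e+01,  2.05899676e+01,  6.34694937e-01, -2.15690470e-02,
       -7.01361256e+01, -1.65085663e+01]), 'qvel': array([-0.01744267, -0.04263518,  0.01993543, -0.00664411, -0.03127569,
        0.03472507]), 'tau': array([-2.75808407e-04, -5.82708907e+01,  2.93055117e+01,  6.99730933e+00,
        6.87092674e-03, -1.55447933e-04]), 'tool_pos': array([0.14975253, 0.65797529, 0.40374146]), 'orientation': array([-1.79993466e+02, -9.33927879e-02, -1.02831137e+02]), 'force': array([-0.04784138,  1.0418034 , -0.70493438]), 'moment': array([ 0.03631678,  0.04576082, -0.03478477]), 'opening': 0.0875949842693563}
0.1593
scene {'fovy': 50.62134408981267, 'cx': 280.1116272179059, 'cy': 195.96532078698613, 'dist': array([-0.11027224,  0.        ,  0.        ,  0.        ,  0.        ]), 'eye': array([ 0.86668347, -0.65790928,  0.82951613]), 'rotation': array([-134.80067525,    0.64500412,   26.26006043])}
side {'fovy': 46.92836854849608, 'cx': 284.4512813847893, 'cy': 211.09545231512604, 'dist': array([0.04404785, 0.        , 0.        , 0.        , 0.        ]), 'eye': array([0.29289612, 1.00356737, 0.80437522]), 'rotation': array([-123.37975741,    0.54773221, -167.15771016])}
wrist {'fovy': 63.40887440672227, 'cx': 285.68977226776957, 'cy': 207.81522489375445, 'dist': array([0.01411326, 0.        , 0.        , 0.        , 0.        ]), 'T_tool_cam': array([[ 9.99999945e-01, -1.10767466e-04,  3.12510087e-04,
        -7.64164907e-05],
       [ 1.36176224e-05,  9.55470612e-01,  2.95086275e-01,
        -7.95466007e-02],
       [-3.31280163e-04, -2.95086254e-01,  9.55470561e-01,
         2.01462511e-02],
       [ 0.00000000e+00,  0.00000000e+00,  0.00000000e+00,
         1.00000000e+00]])}
```

View pics/scene0.png

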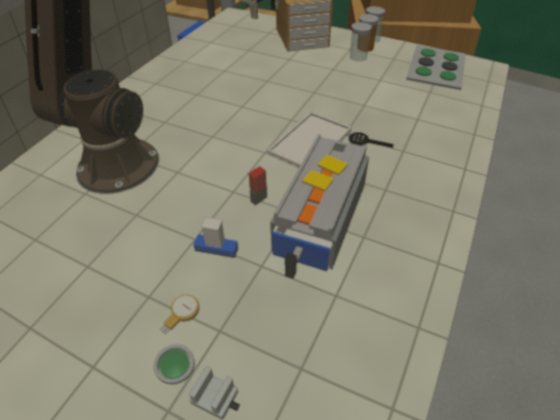

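View pics/side0.png

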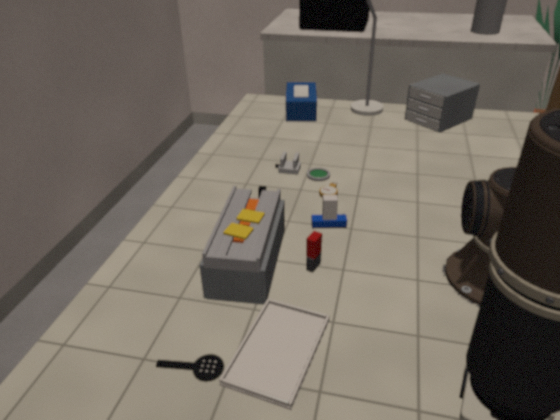

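View pics/wrist0.png

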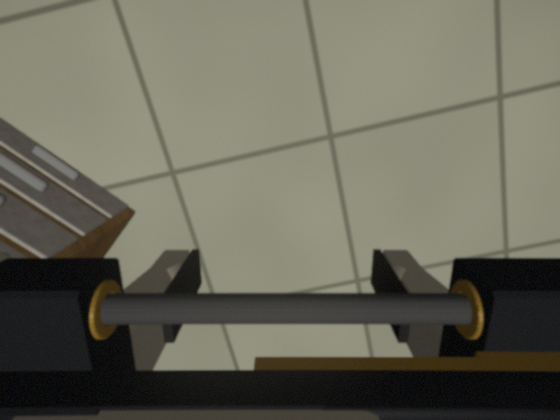

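```bash
cat > h.py <<'E'
import numpy as np, cv2
from scipy.spatial.transform import Rotation as R
from plant import ctrl
def K(p):
    f=210/np.tan(np.radians(p['fovy'])/2); return np.array([[f,0,p['cx']],[0,f,p['cy']],[0,0,1.]])
def pose(name,obs=None):
    p=ctrl.camera_params(name)
    if 'eye' in p: return p,np.array(p['eye']),R.from_euler('xyz',p['rotation'],degrees=True).as_matrix()
    o=obs or ctrl.get_obs(); Rt=R.from_euler('xyz',o['orientation'],degrees=True).as_matrix()
    T=p['T_tool_cam']; return p,Rt@T[:3,3]+o['tool_pos'],Rt@T[:3,:3]
def rays(name,px,obs=None):
    p,e,r=pose(name,obs); px=np.array(px,float).reshape(-1,1,2)
    u=cv2.undistortPoints(px,K(p),p['dist']).reshape(-1,2)
    return e,(r@np.c_[u,np.ones(len(u))].T).T
def onplane(name,px,z,obs=None):
    e,d=rays(name,px,obs); t=(z-e[2])/d[:,2]; return e+d*t[:,None]
def proj(name,P,obs=None):
    p,e,r=pose(name,obs); c=(np.array(P,float).reshape(-1,3)-e)@r
    return cv2.projectPoints(c,np.zeros(3),np.zeros(3),K(p),p['dist'])[0].reshape(-1,2)
def mask(im,lo,hi):
    return cv2.inRange(cv2.cvtColor(im,cv2.COLOR_BGR2HSV),np.array(lo),np.array(hi))
def blobs(m,mn=40):
    cs,_=cv2.findContours(m,cv2.RETR_EXTERNAL,cv2.CHAIN_APPROX_NONE)
    return sorted([c for c in cs if cv2.contourArea(c)>mn],key=cv2.contourArea,reverse=True)
def tool(world,obs=None):
    "target world point for TCP -> shift in tool axes cm"
    o=obs or ctrl.get_obs(); Rt=R.from_euler('xyz',o['orientation'],degrees=True).as_matrix()
    return (Rt.T@(np.array(world)-o['tool_pos']))*100
E
python3 - <<'E'
import cv2
a=cv2.imread('pics/scene0.png')[110:290,180:410]; cv2.imwrite('pics/sc0z.png',cv2.resize(a,None,fx=3.4,fy=3.3,interpolation=cv2.INTER_CUBIC))
a=cv2.imread('pics/side0.png')[140:300,190:360]; cv2.imwrite('pics/si0z.png',cv2.resize(a,None,fx=3.7,fy=3.7,interpolation=cv2.INTER_CUBIC))
E
```

```text
(no output)
```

View pics/sc0z.png

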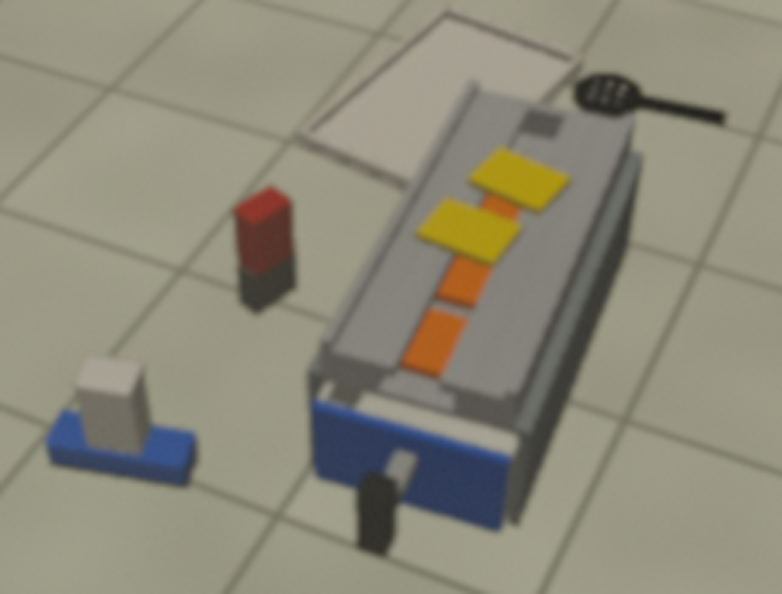

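View pics/si0z.png

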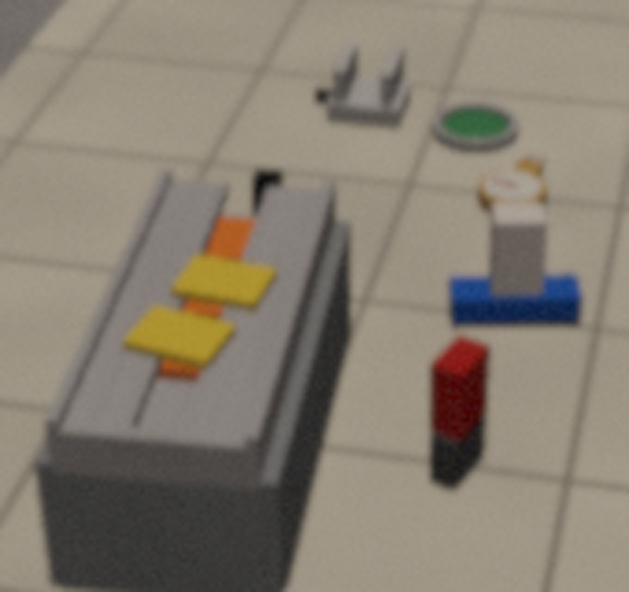

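```bash
python3 - <<'E'
from h import *
def z1(p): return (180+p[0]/3.4,110+p[1]/3.3)
def z2(p): return (190+p[0]/3.7,140+p[1]/3.7)
np.set_printoptions(precision=3,suppress=True)
print('scene fence corners',onplane('scene',[z1(p) for p in [(473,83),(318,355),(640,152),(520,392)]],0.138))
print('side fence', onplane('side',[z2(p) for p in [(52,425),(260,440),(166,175),(333,185)]],0.138))
print('dish', onplane('scene',[z1(p) for p in [(300,133),(448,10),(580,58)]],0.018))
print('dish side', onplane('side',[(273,302),(329,319),(291,402),(224,381)],0.018))
print('handle top scene', onplane('scene',[z1((378,480))],0.098),'side',onplane('side',[z2((268,183))],0.098))
for n in('scene','side'):
    im=ctrl.snapshot(n)
    for nm,lo,hi,z in(('yel',(22,150,100),(35,255,255),.138),('red',(0,150,50),(6,255,255),.1),('blue',(105,120,50),(125,255,255),.028)):
        for c in blobs(mask(im,lo,hi),30):
            P=onplane(n,c.reshape(-1,2),z)[:,:2].astype(np.float32); r=cv2.minAreaRect(P); print(n,nm,c.reshape(-1,2).mean(0),cv2.contourArea(c),r)
E
```

```text
scene fence corners [[ 0.544  0.205  0.138]
 [ 0.568 -0.101  0.138]
 [ 0.684  0.18   0.138]
 [ 0.692 -0.076  0.138]]
side fence [[ 0.658  0.227  0.138]
 [ 0.533  0.214  0.138]
 [ 0.681 -0.067  0.138]
 [ 0.558 -0.079  0.138]]
dish [[0.383 0.225 0.018]
 [0.421 0.453 0.018]
 [0.56  0.433 0.018]]
dish side [[0.507 0.217 0.018]
 [0.374 0.242 0.018]
 [0.412 0.461 0.018]
 [0.547 0.445 0.018]]
handle top scene [[ 0.631 -0.147  0.098]] side [[ 0.624 -0.136  0.098]]
scene yel [317.887 179.71 ] 304.0 ((0.6053320169448853, 0.04832056164741516), (0.0464395247399807, 0.05795031040906906), 85.58255004882812)
scene yel [332.263 164.193] 263.5 ((0.6162325739860535, 0.11367268860340118), (0.044372569769620895, 0.056445036083459854), 80.49938201904297)
scene red [256.724 172.379] 72.5 ((0.44513142108917236, 0.04651166498661041), (0.0356542244553566, 0.02325526624917984), 71.6553726196289)
scene blue [302.373 243.799] 228.0 ((0.608919620513916, -0.06108161062002182), (0.13882988691329956, 0.027236826717853546), 3.5458502769470215)
scene blue [226.673 246.449] 117.5 ((0.46142297983169556, -0.137115642428
[... 349 characters left out ...]
ide yel [238.034 230.31 ] 237.0 ((0.6124886274337769, 0.1213223859667778), (0.045812640339136124, 0.057995811104774475), 80.04332733154297)
side yel [249.86  215.596] 201.5 ((0.6023267507553101, 0.05544999614357948), (0.04527579993009567, 0.05738784000277519), 85.13126373291016)
side red [313.582 244.672] 251.5 ((0.436996728181839, 0.0896545946598053), (0.030910100787878036, 0.10273930430412292), 5.6670145988464355)
side blue [300.849  99.774] 719.5 ((0.688438355922699, -1.043726921081543), (0.13086123764514923, 0.44645288586616516), 12.592971801757812)
side blue [328.674 221.382] 261.5 ((0.4285307228565216, -0.123149573802948), (0.09511090070009232, 0.05489670857787132), 12.093229293823242)
```

```bash
python3 - <<'E'
from h import *
print(tool([0.61,0.12,0.45]), tool([0.62,-0.06,0.45]))
E
```

```text
[ 42.25526193 -56.81838755  -4.53926681] [ 59.58426537 -61.7888459   -4.52571617]
```

{"fn": "carry_out", "kwargs": {"linear": [[2.4,-3.2,-0.3],[4.8,-6.4,-0.6],[7.2,-9.6,-0.9],[9.6,-12.8,-1.2],[12,-16,-1.5],[14.4,-19.2,-1.8],[16.8,-22.4,-2.1],[19.2,-25.6,-2.4],[21.6,-28.8,-2.7],[24,-32,-3],[26.4,-35.2,-3.3],[28.8,-38.4,-3.6]], "twist": [6,12,18,24,30,36,42,48,54,60,66,72]}}

```text
clock: 1.25
tool_pos: [0.4611, 0.2902, 0.441]
orientation: [-180.0, 0.0, -175.1]
force: [1.3, 0.9, -0.2]
opening: 0.0875
```

```bash
python3 - <<'E'
from h import *
o=ctrl.get_obs();print(o['joint_pos'],o['tool_pos'],o['orientation'],tool([0.61,0.12,0.45]))
E
```

```text
[ 5.28117213e+01  6.97016811e+00 -1.25794064e+01  2.26802708e-02
 -7.04516747e+01 -4.79242565e+01] [0.46106033 0.29023875 0.4409535 ] [-1.79984750e+02  1.50261388e-02 -1.75104944e+02] [-13.38721725 -18.23293919  -0.89628622]
```

{"fn": "carry_out", "kwargs": {"linear": [[-2.2,-3,-0.1],[-4.4,-6,-0.3],[-6.6,-9,-0.4],[-8.8,-12,-0.6],[-11,-15,-0.8],[-13.4,-18.2,-0.9],[-13.4,-18.2,-0.9],[-13.4,-18.2,-0.9]], "twist": [0,0,0,0,0,0,0,0]}}

```text
clock: 1.92
tool_pos: [0.6111, 0.1185, 0.4492]
orientation: [-180.0, -0.1, -175.3]
force: [0.0, 0.1, -0.5]
opening: 0.0878
```

```bash
python3 - <<'E'
from h import *
o=ctrl.get_obs();print(o['joint_pos'],o['tool_pos'],o['orientation'],o['qvel'])
cv2.imwrite('pics/w1.png',ctrl.snapshot('wrist'))
E
```

```text
[ 2.89199412e+01  1.42635010e+01 -2.37723191e+00  1.59010792e-02
 -7.34209639e+01 -2.42436124e+01] [0.6111345  0.11845538 0.44920359] [-1.79960774e+02 -5.00003337e-02 -1.75319143e+02] [ 2.70730803 -1.32288766 -1.26774537 -0.32564327  0.11416597 -1.0159056 ]
```

View pics/w1.png

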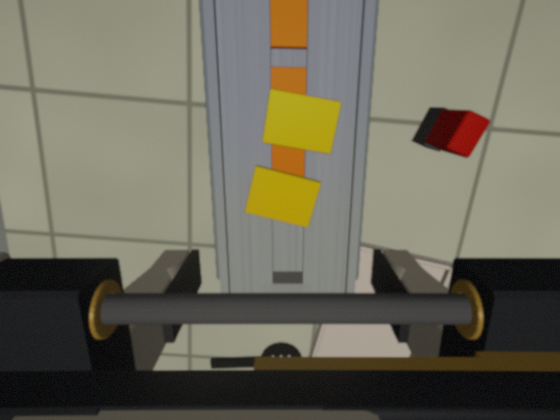

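```bash
python3 - <<'E'
import cv2
a=cv2.imread('pics/w1.png')[0:300,190:390]; cv2.imwrite('pics/w1z.png',cv2.resize(a,None,fx=2,fy=2,interpolation=cv2.INTER_CUBIC)[:600])
E
```

```text
(no output)
```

View pics/w1z.png

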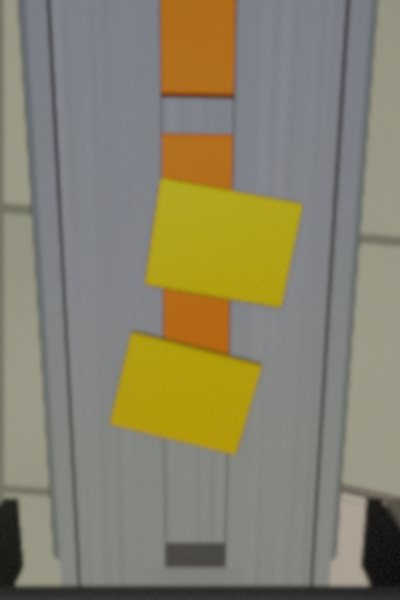

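```bash
cat >> h.py <<'E'
np.set_printoptions(precision=4,suppress=True)
E
python3 - <<'E'
from h import *
o=dict(tool_pos=np.array([0.6111345,0.11845538,0.44920359]),orientation=np.array([-179.960774,-0.05,-175.319143]))
def z(p): return [(190+a/2,b/2) for a,b in p]
L=onplane('wrist',z([(49,20),(75,560),(346,20),(327,560)]),.13,o)
S=onplane('wrist',z([(162,60),(165,545),(235,60),(225,545)]),.13,o)
print(L,S)
for q in(L,S):
  for a,b in((0,1),(2,3)):
    d=q[a]-q[b]; print('yaw',np.degrees(np.arctan2(d[0],-d[1])))
  d=(q[0]-q[1])/2+(q[2]-q[3])/2; print('mid', (q[0]+q[2])/2,(q[1]+q[3])/2, np.degrees(np.arctan2(d[0],-d[1])))
im=cv2.imread('pics/w1.png')
for nm,lo,hi,zz in(('yel',(22,150,100),(35,255,255),.138),('red',(0,150,50),(6,255,255),.1),):
  for c in blobs(mask(im,lo,hi),100):
    P=onplane('wrist',c.reshape(-1,2),zz,o)[:,:2].astype(np.float32); print(nm,cv2.minAreaRect(P))
E
```

```text
[[ 0.6776 -0.0253  0.13  ]
 [ 0.6603  0.2092  0.13  ]
 [ 0.5626 -0.0347  0.13  ]
 [ 0.5368  0.1992  0.13  ]] [[ 0.6329 -0.0151  0.13  ]
 [ 0.6168  0.1975  0.13  ]
 [ 0.6042 -0.0174  0.13  ]
 [ 0.5876  0.1951  0.13  ]]
yaw 4.214300515718931
yaw 6.2916659983840795
mid [ 0.6201 -0.03    0.13  ] [0.5985 0.2042 0.13  ] 5.253351324966797
yaw 4.3361419263208045
yaw 4.462375463053817
mid [ 0.6185 -0.0162  0.13  ] [0.6022 0.1963 0.13  ] 4.399261110896054
yel ((0.6031986474990845, 0.05267411470413208), (0.04356614872813225, 0.0583270788192749), 84.76024627685547)
yel ((0.6135585904121399, 0.11798685789108276), (0.04334328696131706, 0.05830911919474602), 80.2325439453125)
red ((0.4538973867893219, 0.05093946307897568), (0.04125580936670303, 0.046270567923784256), 70.94264221191406)
```

```bash
cat >> h.py <<'E'
RY=np.radians(4.4); RC=np.array([0.6129,0.0567])
def rail(x,y,z): 
    c,s=np.cos(RY),np.sin(RY); return np.array([RC[0]+c*x-s*y,RC[1]+s*x+c*y,z])
E
python3 - <<'E'
from h import *
for n in('scene','side'):
    im=ctrl.snapshot(n)
    if n=='side': im=cv2.imread('pics/side0.png')
    else: im=cv2.imread('pics/scene0.png')
    f=3.5; a=(180,110) if n=='scene' else (190,140)
    big=cv2.resize(im[a[1]:a[1]+170,a[0]:a[0]+220],None,fx=f,fy=f,interpolation=cv2.INTER_CUBIC)
    P=[rail(x,y,z) for x,y,z in [(-57,-150,130),(57,-150,130),(57,150,130),(-57,150,130),(-15,140,130),(15,140,130),(15,-150,130),(-15,-150,130),(-65,-150,138),(65,-150,138),(65,150,138),(-65,150,138)]]
    P=[(rail(x/1e3,y/1e3,z/1e3)) for x,y,z in [(-57,-150,130),(57,-150,130),(57,150,130),(-57,150,130),(-15,140,130),(15,140,130),(15,-150,130),(-15,-150,130),(-65,-150,138),(65,-150,138),(65,150,138),(-65,150,138)]]
    for q in proj(n,P): cv2.circle(big,tuple(int(v) for v in (q-a+.5)*f),3,(255,0,255),-1)
    cv2.imwrite(f'pics/chk_{n}.png',big)
E
```

```text
(no output)
```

View pics/chk_scene.png

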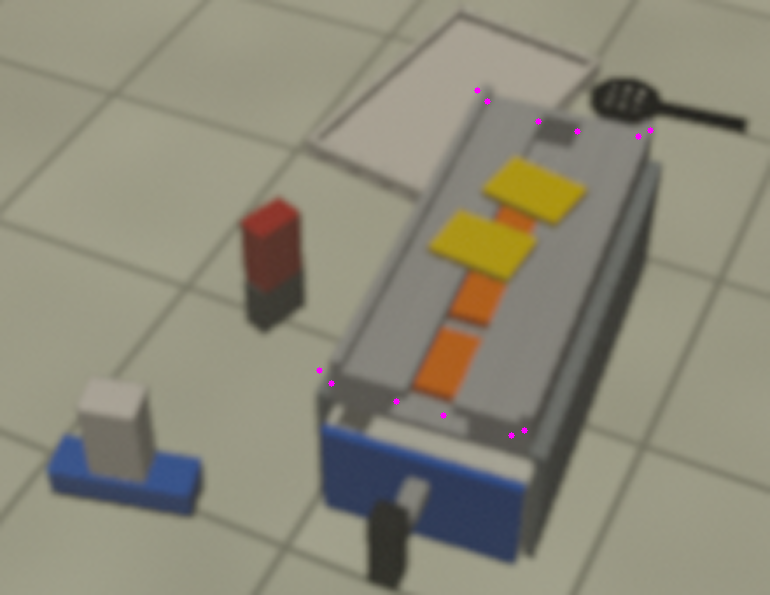

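View pics/chk_side.png

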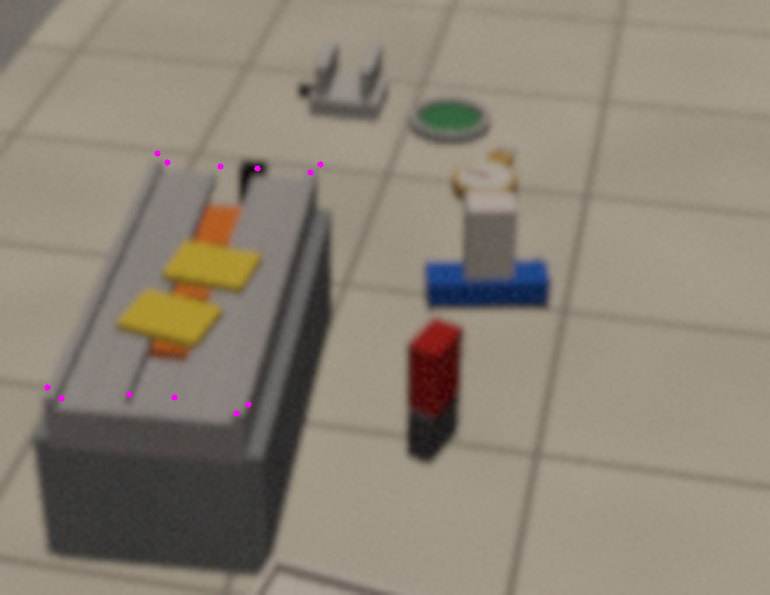

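{"fn": "carry_out", "kwargs": {"linear": [[0,-4,0],[0,-8,0],[0,-12,0],[0,-15,0],[0,-16.5,0],[0,-16.5,0],[0,-16.5,0],[0,-16.5,0]], "twist": [0,0,0,0,0,0,0,0]}}

```text
clock: 2.73
tool_pos: [0.6236, -0.0422, 0.4502]
orientation: [180.0, 0.0, -175.0]
force: [0.5, -0.0, -0.1]
opening: 0.0876
```

```bash
python3 - <<'E'
from h import *
o=ctrl.get_obs();print(o['joint_pos'],list(o['tool_pos']),list(o['orientation']),o['qvel'])
im=ctrl.snapshot('wrist');cv2.imwrite('pics/w2.png',im)
E
```

```text
[ 13.9924  14.4575  -1.9858  -0.0061 -73.5339  -9.0032] [np.float64(0.6236279285632644), np.float64(-0.04224387910002055), np.float64(0.4501591568211343)] [np.float64(179.99067586125528), np.float64(0.021602939240364057), np.float64(-175.01253598283427)] [ 0.4919  0.0272  0.0967 -0.0268 -0.0022  0.1396]
```

View pics/w2.png

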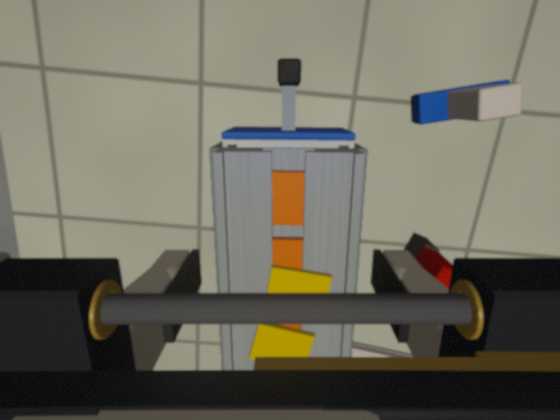

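```bash
python3 - <<'E'
import cv2
im=cv2.imread('pics/w2.png')
a=im[40:260,200:380]; cv2.imwrite('pics/w2z.png',cv2.resize(a,None,fx=2.7,fy=2.7,interpolation=cv2.INTER_CUBIC))
a=im[60:160,390:550]; cv2.imwrite('pics/w2y.png',cv2.resize(a,None,fx=4,fy=4,interpolation=cv2.INTER_CUBIC))
E
```

```text
(no output)
```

View pics/w2z.png

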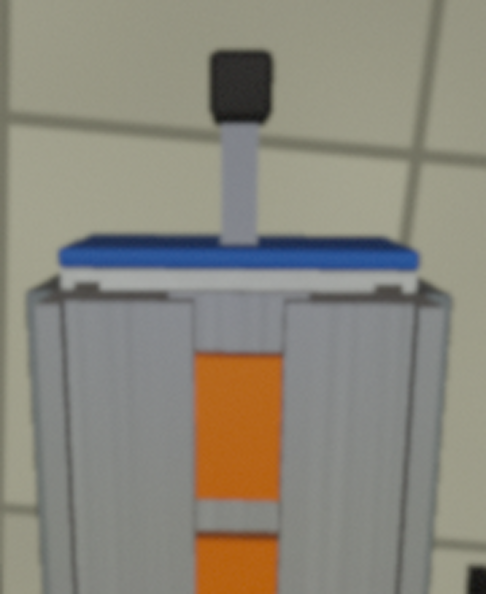

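View pics/w2y.png

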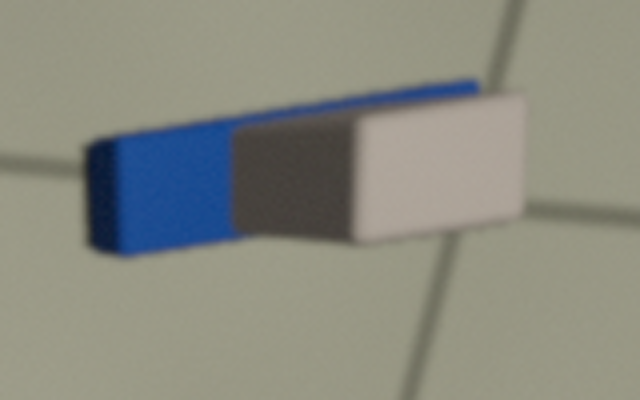

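```bash
python3 - <<'E'
from h import *
o=dict(tool_pos=np.array([0.6236279,-0.0422439,0.450159]),orientation=np.array([179.9907,0.0216,-175.0125]))
def z(p): return [(200+(a+.5)/2.7-.5,40+(b+.5)/2.7-.5) for a,b in p]
def zy(p): return [(390+a/4,60+b/4) for a,b in p]
S=onplane('wrist',z([(192,300),(194,500),(285,300),(281,500)]),.13,o); print(S,S.mean(0),(S[0]+S[2])/2)
F=onplane('wrist',z([(65,300),(415,300),(72,560),(407,500)]),.13,o);print(F)
print('handle',onplane('wrist',z([(242,92),(212,92),(272,92),(242,60),(242,122)]),.098,o))
print('front',onplane('wrist',z([(62,268),(418,268)]),.086,o))
P=onplane('wrist',zy([(357,112),(524,95),(524,212),(357,242)]),.096,o);print('wiper top',P,P.mean(0),np.degrees(np.arctan2(*(P[1]-P[0])[[1,0]])))
print(onplane('wrist',zy([(120,140),(480,80),(127,255)]),.028,o))
E
```

```text
[[ 0.6397 -0.0806  0.13  ]
 [ 0.6339 -0.0118  0.13  ]
 [ 0.6096 -0.0832  0.13  ]
 [ 0.6038 -0.0144  0.13  ]] [ 0.6217 -0.0475  0.13  ] [ 0.6246 -0.0819  0.13  ]
[[ 0.6808 -0.077   0.13  ]
 [ 0.5675 -0.0869  0.13  ]
 [ 0.6753  0.0145  0.13  ]
 [ 0.5602 -0.0182  0.13  ]]
handle [[ 0.6291 -0.1471  0.098 ]
 [ 0.6391 -0.1462  0.098 ]
 [ 0.619  -0.148   0.098 ]
 [ 0.63   -0.157   0.098 ]
 [ 0.6282 -0.1377  0.098 ]]
front [[ 0.6897 -0.0821  0.086 ]
 [ 0.5589 -0.0935  0.086 ]]
wiper top [[ 0.4535 -0.1498  0.096 ]
 [ 0.4166 -0.1565  0.096 ]
 [ 0.409  -0.1313  0.096 ]
 [ 0.446  -0.1214  0.096 ]] [ 0.4312 -0.1397  0.096 ] -169.73197855067238
[[ 0.4812 -0.1429  0.028 ]
 [ 0.3862 -0.1664  0.028 ]
 [ 0.4728 -0.1123  0.028 ]]
```

```bash
sed -i 's/^RY=.*/RY=np.radians(4.6); RC=np.array([0.6126,0.0665])/' h.py; python3 - <<'E'
from h import *
print(tool([.629,-.147,.244]),rail(0,-.15,.13))
E
```

```text
[  0.3943 -10.5036  20.609 ] [ 0.6246 -0.083   0.13  ]
```

{"fn": "carry_out", "kwargs": {"linear": [[0,-3.5,1],[0.1,-7,3],[0.3,-10,6],[0.4,-10.5,10],[0.4,-10.5,14],[0.4,-10.5,17],[0.4,-10.5,19],[0.4,-10.5,20.5],[0.4,-10.5,20.5],[0.4,-10.5,20.5]], "twist": [0.2,0.4,0.4,0.4,0.4,0.4,0.4,0.4,0.4,0.4]}}

```text
clock: 3.62
tool_pos: [0.6291, -0.1458, 0.2447]
orientation: [-180.0, -0.1, -175.3]
force: [1.0, 0.3, 0.0]
opening: 0.0874
```

{"fn": "carry_out", "kwargs": {"linear": [[0,0,0],[0,0,0],[0,0,0],[0,0,0],[0,0,0],[0,0,0]], "twist": [0,0,0,0,0,0], "fingers": -1}}

```text
clock: 4.12
tool_pos: [0.6292, -0.1459, 0.2451]
orientation: [-180.0, -0.0, -175.3]
force: [1.0, -0.0, -1.6]
opening: 0.0534
```

{"fn": "carry_out", "kwargs": {"linear": [[0,0,0],[0,0,0],[0,0,0],[0,0,0],[0,0,0],[0,0,0],[0,0,0],[0,0,0]], "twist": [0,0,0,0,0,0,0,0]}}

```text
clock: 4.78
tool_pos: [0.6298, -0.1458, 0.2452]
orientation: [-180.0, 0.1, -175.3]
force: [5.8, 0.2, -3.9]
opening: 0.0218
```

{"fn": "carry_out", "kwargs": {"linear": [[0,-1,0],[0,-2,0],[0,-3.2,0],[0,-4.4,0],[0,-5.6,0],[0,-6.8,0],[0,-8,0],[0,-9,0],[0,-10,0],[0,-10.5,0],[0,-11,0],[0,-11.5,0]], "twist": [0,0,0,0,0,0,0,0,0,0,0,0]}}

```text
clock: 5.78
tool_pos: [0.639, -0.2609, 0.2452]
orientation: [-180.0, 0.0, -175.3]
force: [-1.9, 2.4, 1.5]
opening: 0.0215
```

{"fn": "carry_out", "kwargs": {"linear": [[0,-0.3,0],[0,-0.6,0],[0,-0.9,0],[0,-1.2,0],[0,-1.5,0],[0,-1.5,0]], "twist": [0,0,0,0,0,0]}}

```text
clock: 6.28
tool_pos: [0.64, -0.2715, 0.2451]
orientation: [179.6, -0.0, -175.3]
force: [-3.7, 27.5, 10.5]
opening: 0.0214
```

{"fn": "carry_out", "kwargs": {"linear": [[0,0.2,0],[0,0.2,0],[0,0.2,0],[0,0.2,0],[0,0.2,0],[0,0.2,0]], "twist": [0,0,0,0,0,0], "fingers": 0.2}}

```text
clock: 6.78
tool_pos: [0.6396, -0.2701, 0.2449]
orientation: [179.7, -0.1, -175.3]
force: [0.3, -0.6, 1.0]
opening: 0.0513
```

```bash
python3 - <<'E'
from h import *
o=ctrl.get_obs();print(o['tool_pos'],o['force'],o['opening'])
im=ctrl.snapshot('scene');cv2.imwrite('pics/s3.png',im)
cv2.imwrite('pics/s3z.png',cv2.resize(im[110:310,160:410],None,fx=3,fy=3,interpolation=cv2.INTER_CUBIC))
E
```

```text
[ 0.6396 -0.2701  0.2449] [ 0.3277 -0.5961  1.0352] 0.05134881707214124
```

View pics/s3z.png

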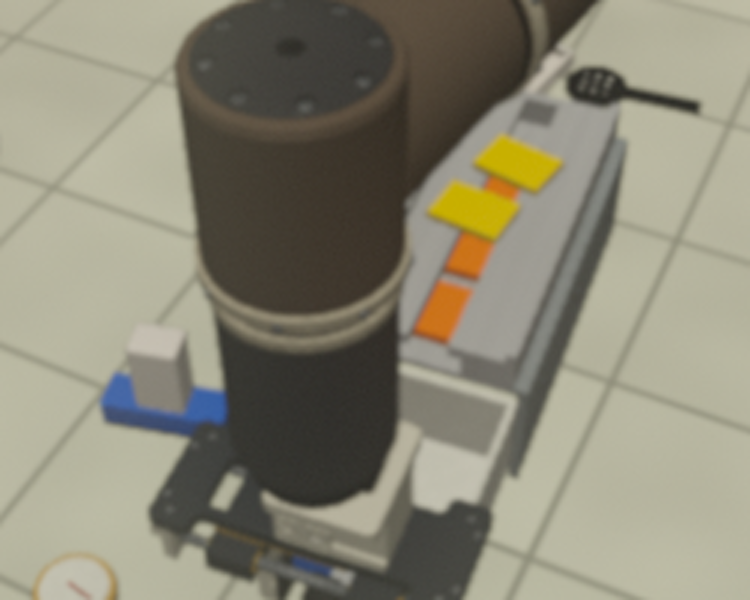

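```bash
python3 - <<'E'
from h import *
print(tool([.431,-.140,.41]))
E
```

```text
[ 19.7408  14.7724 -16.4011]
```

{"fn": "carry_out", "kwargs": {"linear": [[0,0,-3.5],[0,0,-7],[0,0,-11],[0,0,-14],[2,2,-16],[5,4,-16.5],[8,6,-16.5],[11,8.5,-16.5],[14,11,-16.5],[17,13,-16.5],[19.5,14.5,-16.5],[19.7,14.7,-16.5]], "twist": [0,0,7,14,21,28,35,42,49,56,63,70], "fingers": 1}}

```text
clock: 7.83
tool_pos: [0.4271, -0.1399, 0.4116]
orientation: [179.9, -0.4, 114.4]
force: [-0.1, 0.0, -0.6]
opening: 0.0874
```

```bash
python3 - <<'E'
from h import *
print(tool([.431,-.140,.41]),ctrl.get_obs()['joint_pos'])
E
```

```text
[-0.1698  0.347   0.1561] [  6.9247  -1.5636 -25.3947  -0.4452 -66.1408 -72.3868]
```

{"fn": "carry_out", "kwargs": {"linear": [[0,0.3,0.1],[0,0.3,0.1],[0,0.3,0.1],[0,0.3,0.1]], "twist": [6,11.4,11.4,11.4]}}

```text
clock: 8.17
tool_pos: [0.4298, -0.1388, 0.4107]
orientation: [179.9, -0.4, 103.1]
force: [-0.3, -0.3, 0.2]
opening: 0.0873
```

```bash
python3 - <<'E'
from h import *
o=ctrl.get_obs();print(o['joint_pos'],list(o['tool_pos']),list(o['orientation']),o['qvel'])
im=ctrl.snapshot('wrist');cv2.imwrite('pics/w4.png',im)
import pickle;pickle.dump(o,open('o4.pkl','wb'))
E
```

```text
[  7.0375  -1.3074 -25.2604  -0.4389 -65.9935 -83.7325] [np.float64(0.4297815274170474), np.float64(-0.13878444224384923), np.float64(0.4107487582057425)] [np.float64(179.90373556846146), np.float64(-0.39293473708653703), np.float64(103.12692266429804)] [-0.1728  0.5729  0.2007 -0.0972  0.0448  1.3432]
```

View pics/w4.png

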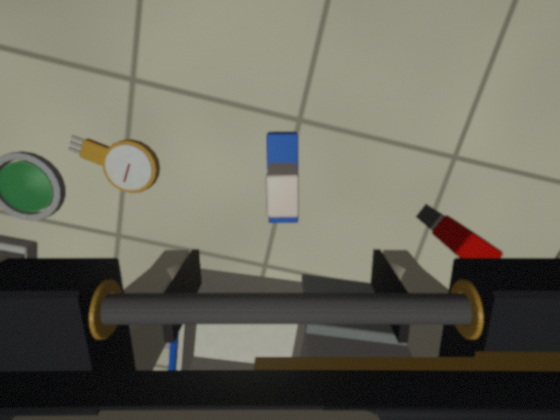

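```bash
python3 - <<'E'
from h import *
import pickle;o=pickle.load(open('o4.pkl','rb'))
im=cv2.imread('pics/w4.png')
g=im[110:240,240:330]; cv2.imwrite('pics/w4z.png',cv2.resize(g,None,fx=4.5,fy=4.5,interpolation=cv2.INTER_CUBIC))
for c in blobs(mask(im,(105,120,50),(125,255,255)),100): 
  P=onplane('wrist',c.reshape(-1,2),.028,o)[:,:2].astype(np.float32);print(c.reshape(-1,2).mean(0),cv2.minAreaRect(P))
P=onplane('wrist',[(283,196.5),(267.5,196.5),(298.5,196.5),(283,176),(283,217)],.096,o);print(P)
print(tool([*P[0][:2],0.065+.1593],o))
E
```

```text
[281.886  148.0175] ((0.3969603180885315, -0.14799396693706512), (0.031502723693847656, 0.03081633895635605), 13.100709915161133)
[172.726  354.3151] ((0.6831110119819641, -0.22526611387729645), (0.05192788317799568, 0.007767781149595976), 5.230769157409668)
[[ 0.4301 -0.1388  0.096 ]
 [ 0.4332 -0.1523  0.096 ]
 [ 0.4269 -0.1252  0.096 ]
 [ 0.4118 -0.143   0.096 ]
 [ 0.449  -0.1344  0.096 ]]
[-0.1316 -0.0044 18.6444]
```

View pics/w4z.png

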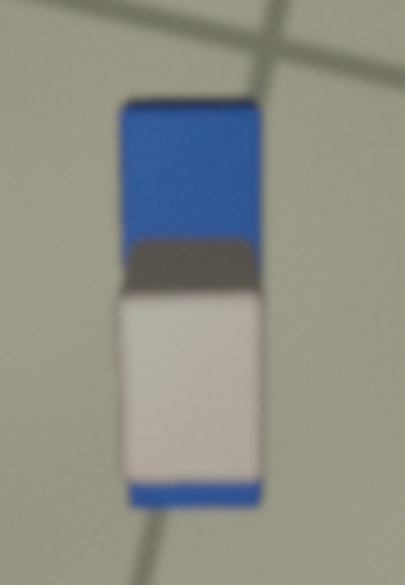

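{"fn": "carry_out", "kwargs": {"linear": [[-0.1,0,4],[-0.1,0,8],[-0.1,0,12],[-0.1,0,15],[-0.1,0,17],[-0.1,0,18.2],[-0.1,0,18.6],[-0.1,0,18.6],[-0.1,0,18.6]], "twist": [0,0,0,0,0,0,0,0,0]}}

```text
clock: 8.97
tool_pos: [0.4305, -0.1386, 0.225]
orientation: [179.9, -0.4, 103.2]
force: [0.6, 0.1, 0.7]
opening: 0.0877
```

{"fn": "carry_out", "kwargs": {"linear": [[0,0,0],[0,0,0],[0,0,0],[0,0,0],[0,0,0],[0,0,0],[0,0,0],[0,0,0],[0,0,0],[0,0,0],[0,0,0],[0,0,0]], "twist": [0,0,0,0,0,0,0,0,0,0,0,0], "fingers": -1}}

```text
clock: 9.97
tool_pos: [0.4306, -0.1386, 0.2251]
orientation: [179.9, -0.4, 103.2]
force: [0.5, -0.7, 0.7]
opening: 0.0296
```

```bash
python3 - <<'E'
from h import *
print(rail(0,.125,0),tool([*rail(0,.125,0)[:2],.415]))
for y in((.6032,.0527),(.6136,.1180)):
  d=np.array(y)-RC;c,s=np.cos(RY),np.sin(RY);print(c*d[0]+s*d[1],-s*d[0]+c*d[1])
E
```

```text
[0.6026 0.1911 0.    ] [ 28.2898  24.3077 -18.7693]
-0.010476466613227051 -0.013001678634004938
0.005127023481392482 0.05125391331616786
```

{"fn": "carry_out", "kwargs": {"linear": [[0,0,-3.5],[0,0,-7],[0,0,-11],[0,0,-15],[1,1,-18],[4,3.4,-19],[7,6,-19],[10,8.6,-19],[13,11.2,-19],[16,13.8,-19],[19,16.4,-19],[22,19,-19]], "twist": [0,0,0,0,0,1,2,4,6,8,8.6,8.6]}}

```text
clock: 10.97
tool_pos: [0.5655, 0.1196, 0.4161]
orientation: [-180.0, -0.4, 94.6]
force: [1.1, -0.3, -2.5]
opening: 0.0301
```

```bash
python3 - <<'E'
from h import *
o=ctrl.get_obs();print(tool([*rail(0,.125,0)[:2],.39]),o['orientation'],o['joint_pos'])
E
```

```text
[6.8111 4.271  2.6494] [-179.9535   -0.3898   94.5636] [  31.1906   11.0398  -10.742    -0.3981  -68.0856 -116.4788]
```

{"fn": "carry_out", "kwargs": {"linear": [[2.5,1.6,0],[5,3.2,0],[6.8,4.3,0.5],[6.8,4.3,1.5],[6.8,4.3,2.6],[6.8,4.3,2.6],[6.8,4.3,2.6]], "twist": [0,0,0,0,0,0,0]}}

```text
clock: 11.55
tool_pos: [0.6023, 0.1902, 0.3892]
orientation: [-179.8, -0.3, 94.5]
force: [0.7, 0.1, -1.7]
opening: 0.0298
```

```bash
python3 - <<'E'
from h import *
o=ctrl.get_obs();print(o['tool_pos'],o['orientation'],tool([*rail(0,.125,0)[:2],.357]))
im=ctrl.snapshot('side')
cv2.imwrite('pics/s5.png',cv2.resize(im[110:310,170:370],None,fx=3,fy=3,interpolation=cv2.INTER_CUBIC))
im=ctrl.snapshot('wrist');cv2.imwrite('pics/w5.png',im)
E
```

```text
[0.6023 0.1902 0.3892] [-179.8028   -0.3158   94.5341] [0.0728 0.0507 3.2246]
```

View pics/s5.png

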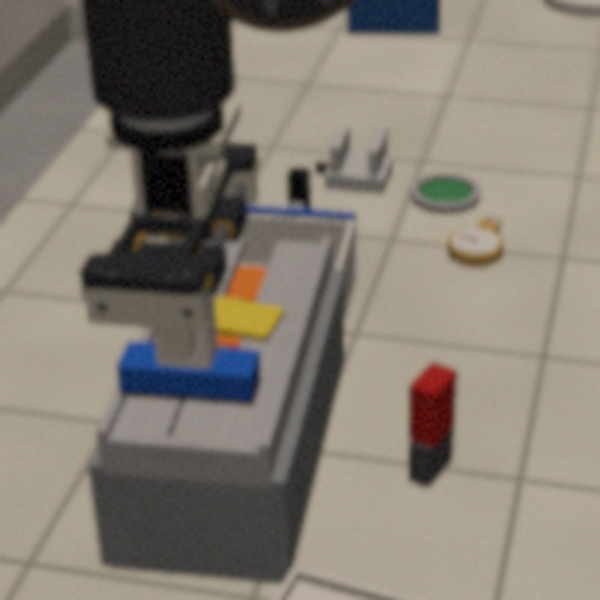

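View pics/w5.png

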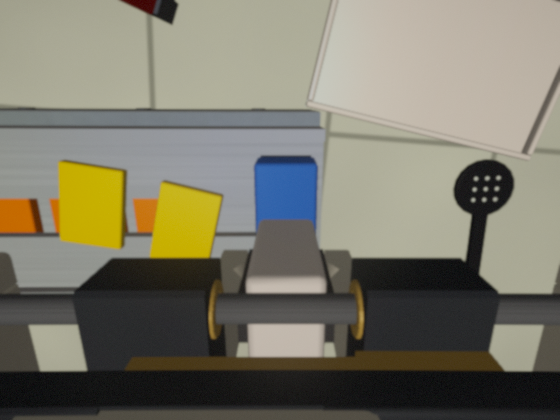

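```bash
cat >> h.py <<'E'
def torail(P):
    c,s=np.cos(RY),np.sin(RY); d=np.atleast_2d(P)[:,:2]-RC; return np.c_[c*d[:,0]+s*d[:,1],-s*d[:,0]+c*d[:,1]]
E
python3 - <<'E'
from h import *
o=ctrl.get_obs()
print(torail(onplane('wrist',[(285,158),(257,165),(315,160)],.192,o)),torail(onplane('wrist',[(100,127),(285,127),(322,150)],.130,o)),torail(onplane('wrist',[(100,108),(285,108)],.138,o)))
print(torail(onplane('wrist',[(60,234),(20,234),(20,200)],.130,o)))
E
```

```text
[[-0.0528  0.1253]
 [-0.0491  0.1105]
 [-0.0517  0.1412]] [[-0.0646 -0.0012]
 [-0.0646  0.1256]
 [-0.0488  0.1517]] [[-0.0772  0.005 ]
 [-0.0773  0.1256]]
[[ 0.0138 -0.0436]
 [ 0.0137 -0.073 ]
 [-0.0128 -0.067 ]]
```

{"fn": "carry_out", "kwargs": {"linear": [[0,0.1,1],[0,0.1,2],[0,0.1,2.6],[0,0.1,3],[0,0.1,3.2],[0,0.1,3.2]], "twist": [0,0,0,0,0,0]}}

```text
clock: 12.15
tool_pos: [0.6036, 0.1904, 0.3582]
orientation: [-179.9, -0.4, 94.5]
force: [1.0, 0.6, -2.1]
opening: 0.03
```

{"fn": "carry_out", "kwargs": {"linear": [[-0.6,0,0],[-1.4,0,0],[-2.2,0,0],[-3,0,0],[-3.8,0,0],[-4.6,0,0],[-5.4,0,0],[-6.2,0,0],[-7,0,0],[-7.8,0,0],[-8.6,0,0],[-9.4,0,0]], "twist": [0,0,0,0,0,0,0,0,0,0,0,0]}}

```text
clock: 13.15
tool_pos: [0.6111, 0.0959, 0.3577]
orientation: [-179.9, -0.4, 94.5]
force: [0.4, 1.1, -2.5]
opening: 0.0296
```

```bash
python3 - <<'E'
from h import *
o=ctrl.get_obs();print(o['tool_pos'],o['orientation'],torail(o['tool_pos']),o['force'],o['opening'])
im=ctrl.snapshot('scene')
cv2.imwrite('pics/s6.png',cv2.resize(im[110:310,170:410],None,fx=3,fy=3,interpolation=cv2.INTER_CUBIC))
E
```

```text
[0.6111 0.0959 0.3577] [-179.918    -0.3541   94.5279] [[0.0008 0.0295]] [ 0.3573  1.1292 -2.4955] 0.029622018210007334
```

View pics/s6.png

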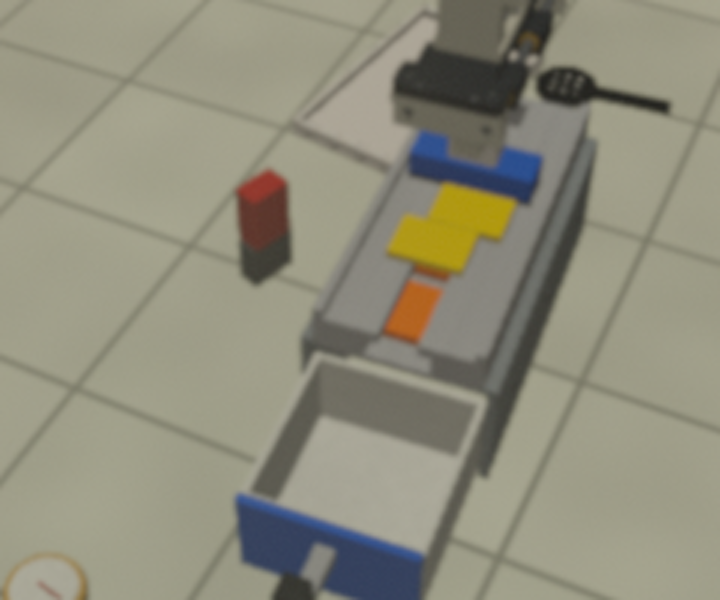

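{"fn": "carry_out", "kwargs": {"linear": [[-0.6,0,0],[-1.4,0,0],[-2.2,0,0],[-3,0,0],[-3.8,0,0],[-4.6,0,0],[-5.3,0,0],[-6,0,0],[-6.7,0,0],[-7.4,0,0],[-8.1,0,0],[-8.8,0,0]], "twist": [0,0,0,0,0,0,0,0,0,0,0,0]}}

```text
clock: 14.2
tool_pos: [0.618, 0.0065, 0.3571]
orientation: [-179.9, -0.3, 94.5]
force: [-0.3, 0.8, -2.2]
opening: 0.0298
```

{"fn": "carry_out", "kwargs": {"linear": [[-0.6,0,0],[-1.2,0,0],[-1.8,0,0],[-2.4,0,0],[-3,0,0],[-3.6,0,0],[-4.2,0,0],[-4.8,0,0],[-5.4,0,0],[-6,0,0],[-6.6,0,0],[-7.2,0,0]], "twist": [0,0,0,0,0,0,0,0,0,0,0,0]}}

```text
clock: 15.2
tool_pos: [0.6237, -0.066, 0.3567]
orientation: [-179.9, -0.3, 94.5]
force: [-0.2, -0.1, -2.2]
opening: 0.0297
```

```bash
python3 - <<'E'
from h import *
o=ctrl.get_obs();print(o['tool_pos'],o['orientation'],torail(o['tool_pos']),o['force'],o['opening'])
im=ctrl.snapshot('scene')
cv2.imwrite('pics/s7.png',cv2.resize(im[110:310,170:410],None,fx=3,fy=3,interpolation=cv2.INTER_CUBIC))
E
```

```text
[ 0.6237 -0.066   0.3567] [-179.8938   -0.3276   94.4944] [[ 0.0004 -0.1329]] [-0.1873 -0.1347 -2.2058] 0.029690860717133456
```

View pics/s7.png

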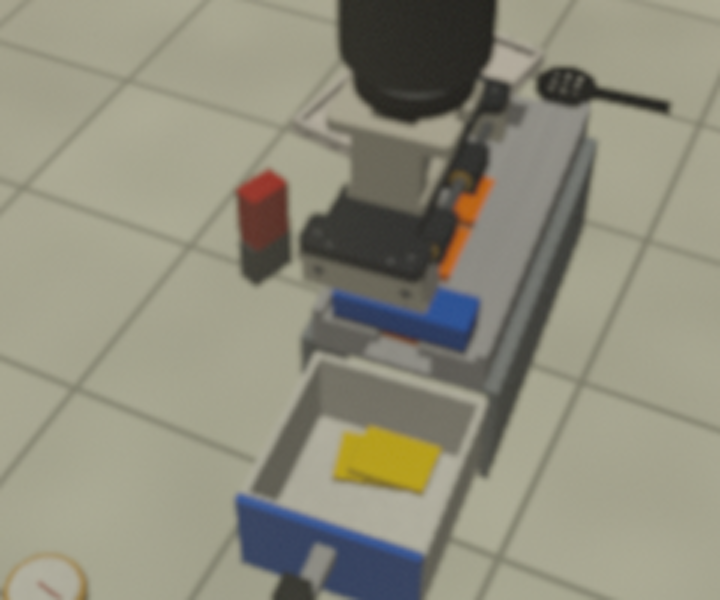

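```bash
python3 - <<'E'
from h import *
o=dict(tool_pos=np.array([.6023,.1902,.3892]),orientation=np.array([-179.8028,-.3158,94.5341]))
P=onplane('wrist',[(308,105),(527,157),(333,0)],.018,o);print(P)
a=P[1]-P[0];b=P[2]-P[0];print(np.linalg.norm(a),np.degrees(np.arctan2(a[1],a[0])),np.degrees(np.arctan2(b[1],b[0])))
print(tool([.477,.405,.43]))
E
```

```text
[[0.5209 0.208  0.018 ]
 [0.5547 0.4379 0.018 ]
 [0.4287 0.2217 0.018 ]]
0.2323487047065606 81.63223924672988 171.5919806063792
[ 48.2151 -10.9569  -7.0488]
```

{"fn": "carry_out", "kwargs": {"linear": [[0,0,-3],[0,0,-6],[3,-0.7,-7],[7,-1.6,-7],[11,-2.5,-7],[15,-3.4,-7],[19,-4.3,-7],[23,-5.2,-7],[27,-6.1,-7],[31,-7,-7],[35,-7.9,-7],[39,-8.8,-7]], "twist": [0,0,1,2,4,6,8,10,12,13,13.3,13.3]}}

```text
clock: 16.25
tool_pos: [0.5047, 0.3165, 0.4293]
orientation: [-179.8, -0.3, 81.2]
force: [1.6, -0.1, -2.6]
opening: 0.0299
```

```bash
python3 - <<'E'
from h import *
o=ctrl.get_obs();print(o['orientation'],o['joint_pos'],tool([.475,.404,.243]))
E
```

```text
[-179.8334   -0.3032   81.1564] [  50.7709   12.2503   -7.4709   -0.3159  -70.1018 -149.507 ] [ 8.092  -4.2213 18.6885]
```

{"fn": "carry_out", "kwargs": {"linear": [[3,-1.6,0],[6,-3.2,0],[8,-4.2,2],[8.1,-4.2,6],[8.1,-4.2,10],[8.1,-4.2,14],[8.1,-4.2,17],[8.1,-4.2,18.5],[8.1,-4.2,19],[8.1,-4.2,19.3],[8.1,-4.2,19.5],[8.1,-4.2,19.5]], "twist": [0,0,0,0,0,0,0,0,0,0,0,0]}}

```text
clock: 17.25
tool_pos: [0.4756, 0.4045, 0.2361]
orientation: [-179.9, -0.4, 81.2]
force: [0.3, 0.7, -3.4]
opening: 0.0298
```

{"fn": "carry_out", "kwargs": {"linear": [[0,0,0.1],[0,0,0.2],[0,0,0.3],[0,0,0.4],[0,0,0.4]], "twist": [0,0,0,0,0]}}

```text
clock: 17.67
tool_pos: [0.4755, 0.4045, 0.2321]
orientation: [-179.9, -0.4, 81.2]
force: [0.4, 0.5, -2.7]
opening: 0.0301
```

{"fn": "carry_out", "kwargs": {"linear": [[0,0,0.1],[0,0,0.2],[0,0,0.2]], "twist": [0,0,0]}}

```text
clock: 17.92
tool_pos: [0.4755, 0.4046, 0.2312]
orientation: [-179.9, -0.4, 81.2]
force: [-3.7, -1.2, 6.6]
opening: 0.0295
```

{"fn": "carry_out", "kwargs": {"linear": [[0,0,0],[0,0,0],[0,0,0],[0,0,0],[0,0,0],[0,0,0],[0,0,0],[0,0,0],[0,0,0],[0,0,0]], "twist": [0,0,0,0,0,0,0,0,0,0], "fingers": 1}}

```text
clock: 18.75
tool_pos: [0.4755, 0.4046, 0.2312]
orientation: [-179.9, -0.4, 81.2]
force: [0.3, 0.2, 1.3]
opening: 0.0868
```

```bash
python3 - <<'E'
from h import *
print(tool([.445,.055,.42]))
E
```

```text
[-34.878    2.312  -19.1471]
```

{"fn": "carry_out", "kwargs": {"linear": [[0,0,-3],[0,0,-7],[0,0,-11],[0,0,-15],[-2,0,-18],[-6,0.3,-18.9],[-10,0.6,-18.9],[-14,0.9,-18.9],[-18,1.2,-18.9],[-22,1.5,-18.9],[-26,1.8,-18.9],[-30,2.1,-18.9]], "twist": [0,0,0,0,0,0,0,0,0,0,0,0]}}

```text
clock: 19.75
tool_pos: [0.4496, 0.1017, 0.4182]
orientation: [-180.0, -0.5, 81.2]
force: [1.2, 0.1, 0.4]
opening: 0.0879
```

```bash
python3 - <<'E'
from h import *
o=ctrl.get_obs();print(tool([.445,.055,.42]),o['tool_pos'],o['joint_pos'])
im=ctrl.snapshot('side')
cv2.imwrite('pics/s8.png',cv2.resize(im[160:420,190:430],None,fx=2.3,fy=2.3,interpolation=cv2.INTER_CUBIC))
im=ctrl.snapshot('wrist');cv2.imwrite('pics/w8.png',im)
E
```

```text
[-4.6798  0.2618 -0.2196] [0.4496 0.1017 0.4182] [  37.1634   -0.7283  -23.7146   -0.3871  -66.7164 -135.7926]
```

View pics/s8.png

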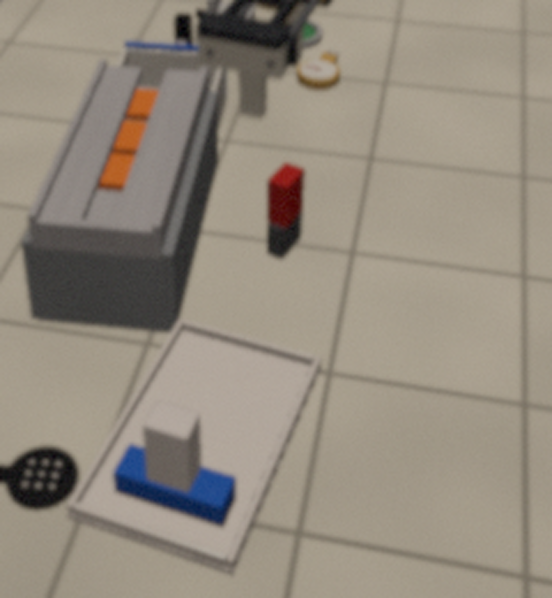

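View pics/w8.png

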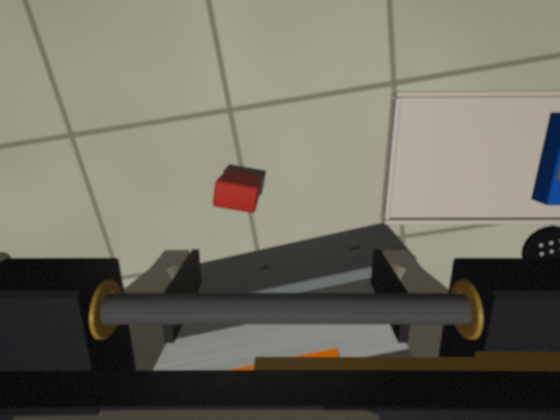

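```bash
python3 - <<'E'
import cv2
im=cv2.imread('pics/w8.png')
cv2.imwrite('pics/w8z.png',cv2.resize(im[150:230,195:285],None,fx=6,fy=6,interpolation=cv2.INTER_CUBIC))
E
```

```text
(no output)
```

View pics/w8z.png

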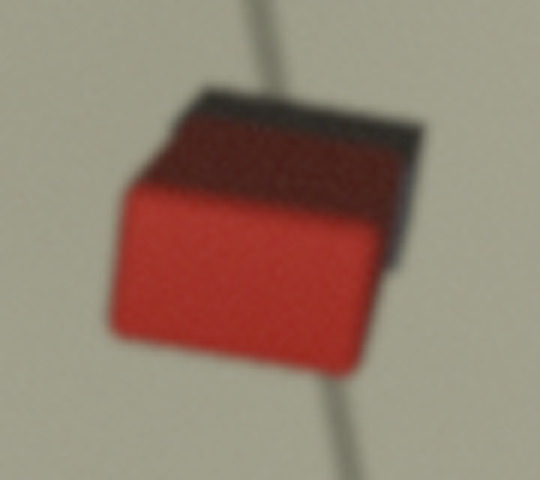

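```bash
python3 - <<'E'
from h import *
o=ctrl.get_obs()
P=onplane('wrist',[(195+a/6,150+b/6) for a,b in[(130,188),(382,225),(352,378),(108,335)]],.1,o);print(P,P.mean(0))
for a,b in((0,1),(3,2)):
  d=P[b]-P[a];print(np.linalg.norm(d),np.degrees(np.arctan2(d[1],d[0])))
for a,b in((0,3),(1,2)):
  d=P[b]-P[a];print(np.linalg.norm(d),np.degrees(np.arctan2(d[1],d[0])))
print(tool([*P.mean(0)[:2],.30],o),tool([*P.mean(0)[:2],.08+.1593],o), o['orientation'])
E
```

```text
[[0.426  0.0429 0.1   ]
 [0.4375 0.079  0.1   ]
 [0.4605 0.0701 0.1   ]
 [0.4478 0.0347 0.1   ]] [0.4429 0.0567 0.1   ]
0.037830710972353895 72.28524506726812
0.03758947137131374 70.29200063191139
0.02334788578330589 -20.64727899159354
0.024667887965250702 -21.10427328015986
[-4.3955  0.083  11.7939] [-4.4421  0.0914 17.8638] [-179.9202   -0.4392   80.9855]
```

{"fn": "carry_out", "kwargs": {"linear": [[-2.2,0,0],[-4.4,0.1,1],[-4.4,0.1,5],[-4.4,0.1,9],[-4.4,0.1,13],[-4.4,0.1,16],[-4.4,0.1,17.8],[-4.4,0.1,18.4],[-4.4,0.1,18.4],[-4.4,0.1,18.4]], "twist": [5,10.5,10.5,10.5,10.5,10.5,10.5,10.5,10.5,10.5]}}

```text
clock: 20.68
tool_pos: [0.4437, 0.0575, 0.2347]
orientation: [-179.9, -0.4, 70.5]
force: [0.2, 0.7, 0.9]
opening: 0.0875
```

{"fn": "carry_out", "kwargs": {"linear": [[0,0,0],[0,0,0],[0,0,0],[0,0,0],[0,0,0],[0,0,0],[0,0,0],[0,0,0],[0,0,0],[0,0,0],[0,0,0]], "twist": [0,0,0,0,0,0,0,0,0,0,0], "fingers": -1}}

```text
clock: 21.6
tool_pos: [0.4435, 0.0573, 0.2346]
orientation: [-179.8, -0.4, 70.5]
force: [-1.8, -2.2, 2.8]
opening: 0.0401
```

```bash
python3 - <<'E'
from h import *
o=ctrl.get_obs();print(o['tool_pos'],o['orientation'],o['joint_pos'],o['opening'],torail([.443,.0567]))
print(rail(0,.11,0),tool([*rail(0,.11,0)[:2],.40],o))
E
```

```text
[0.4435 0.0573 0.2346] [-179.8456   -0.3815   70.5197] [  32.5878   10.2581  -39.7284   -0.5565  -39.8089 -141.6407] 0.04007231340993529 [[-0.1698  0.0038]]
[0.6038 0.1761 0.    ] [ 16.6593  11.1078 -16.4612]
```

{"fn": "carry_out", "kwargs": {"linear": [[0,0,-4],[0,0,-8],[0,0,-12],[0,0,-15],[2,1.3,-17],[5,3.3,-17],[8,5.3,-17],[11,7.3,-17],[14,9.3,-17],[16.6,11.1,-17],[16.6,11.1,-17],[16.6,11.1,-17]], "twist": [0,0,0,0,-4,-8,-12,-16,-20,-24,-24,-24]}}

```text
clock: 22.6
tool_pos: [0.6046, 0.1769, 0.403]
orientation: [-179.9, -0.4, 94.5]
force: [0.4, -0.3, -2.0]
opening: 0.0401
```

```bash
python3 - <<'E'
from h import *
o=ctrl.get_obs();print(o['tool_pos'],o['orientation'],o['joint_pos'],o['opening'],torail(o['tool_pos']), o['qvel'])
im=ctrl.snapshot('side')
cv2.imwrite('pics/s9.png',cv2.resize(im[110:310,170:370],None,fx=3,fy=3,interpolation=cv2.INTER_CUBIC))
im=ctrl.snapshot('wrist');cv2.imwrite('pics/w9.png',im)
E
```

```text
[0.6046 0.1769 0.403 ] [-179.8602   -0.3748   94.5382] [  33.9043   16.4235   -5.2989   -0.4256  -68.2162 -119.2079] 0.040050661682982255 [[0.0009 0.1107]] [-0.3773 -2.6443 -2.4463 -0.0537 -0.4417 -1.0424]
```

View pics/s9.png

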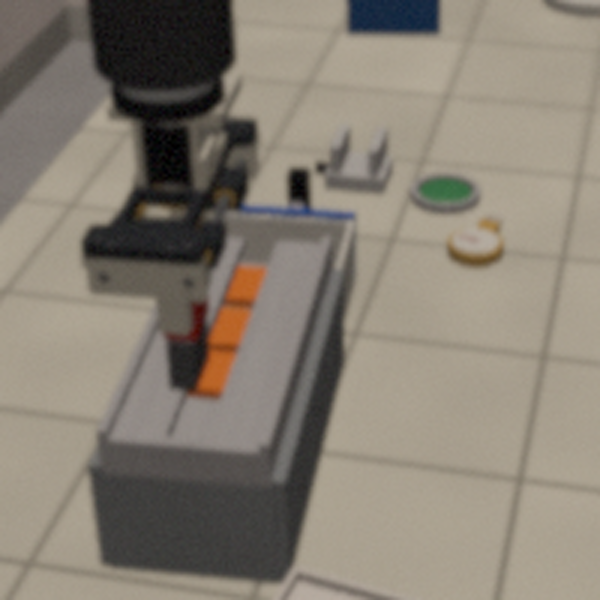

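View pics/w9.png

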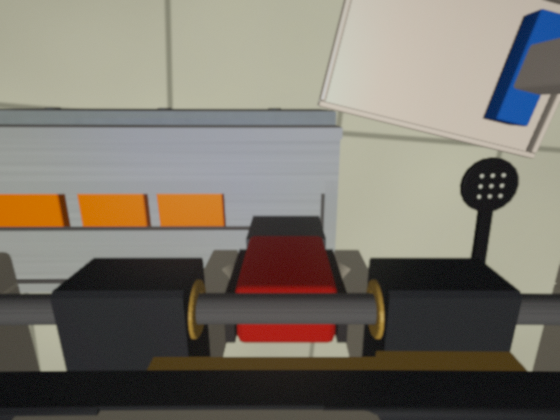

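```bash
python3 - <<'E'
from h import *
o=ctrl.get_obs()
print(torail(onplane('wrist',[(250,217),(322,217)],o['tool_pos'][2]-.2346,o)))
print(torail(onplane('wrist',[(225,217),(322,217),(322,194),(225,228),(190,228),(190,194),(322,235)],.13,o)))
print(tool([*rail(0,.11,0)[:2],.360],o))
E
```

```text
[[-0.009   0.0876]
 [-0.0088  0.1355]]
[[ 0.0042  0.0638]
 [ 0.0046  0.1402]
 [-0.0142  0.1396]
 [ 0.0135  0.0633]
 [ 0.0133  0.0355]
 [-0.0145  0.0379]
 [ 0.0198  0.1406]]
[0.0164 0.0616 4.4215]
```

{"fn": "carry_out", "kwargs": {"linear": [[0,-0.1,1],[0,-0.1,2],[0,-0.1,3],[0,-0.1,3.5],[0,-0.1,4],[0,-0.1,4.4],[0,-0.1,4.6],[0,-0.1,4.6]], "twist": [0,0,0,0,0,0,0,0]}}

```text
clock: 23.37
tool_pos: [0.6021, 0.1758, 0.3578]
orientation: [-179.9, -0.4, 94.5]
force: [0.1, 0.5, -2.7]
opening: 0.0399
```

{"fn": "carry_out", "kwargs": {"linear": [[0,0,0.4],[0,0,0.8],[0,0,1.1],[0,0,1.4],[0,0,1.5],[0,0,1.5]], "twist": [0,0,0,0,0,0]}}

```text
clock: 23.87
tool_pos: [0.602, 0.1759, 0.3424]
orientation: [-179.9, -0.4, 94.5]
force: [-0.5, 0.3, -2.5]
opening: 0.0401
```

```bash
python3 - <<'E'
from h import *
o=ctrl.get_obs();print(torail(o['tool_pos']))
im=ctrl.snapshot('side')
cv2.imwrite('pics/s10.png',cv2.resize(im[110:310,170:370],None,fx=3,fy=3,interpolation=cv2.INTER_CUBIC))
E
```

```text
[[-0.0018  0.1099]]
```

View pics/s10.png

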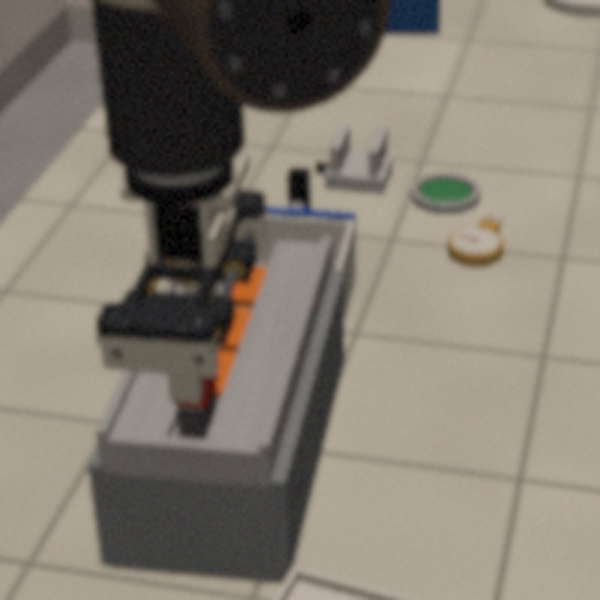

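{"fn": "carry_out", "kwargs": {"linear": [[-0.5,0.05,0],[-1.2,0.1,0],[-2,0.1,0],[-2.8,0.1,0],[-3.6,0.1,0],[-4.4,0.1,0],[-5.2,0.1,0],[-6,0.1,0],[-6.8,0.1,0],[-7.6,0.1,0],[-8.4,0.1,0],[-9.2,0.1,0]], "twist": [0,0,0,0,0,0,0,0,0,0,0,0]}}

```text
clock: 24.92
tool_pos: [0.6103, 0.0835, 0.3421]
orientation: [-179.9, -0.4, 94.5]
force: [-0.1, 1.4, -1.8]
opening: 0.0398
```

```bash
python3 - <<'E'
from h import *
o=ctrl.get_obs();print(torail(o['tool_pos']))
im=ctrl.snapshot('scene')
cv2.imwrite('pics/s11.png',cv2.resize(im[110:310,170:410],None,fx=3,fy=3,interpolation=cv2.INTER_CUBIC))
E
```

```text
[[-0.0009  0.0172]]
```

View pics/s11.png

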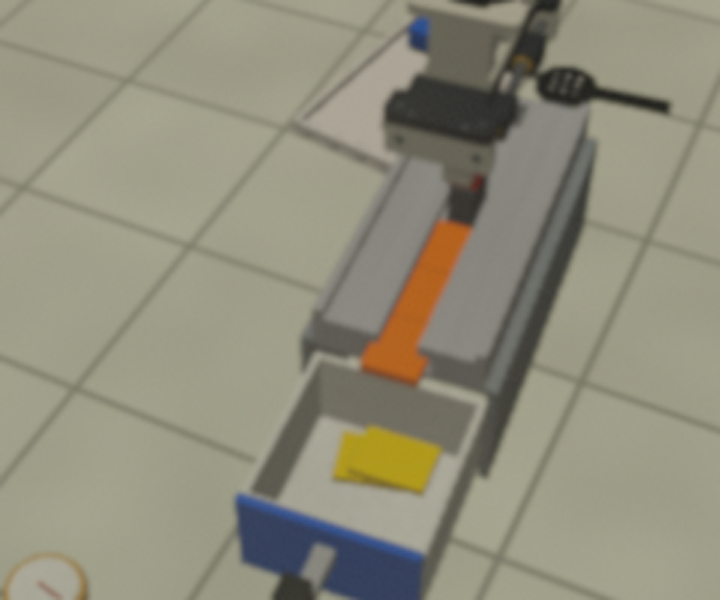

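Three shoes are lined up ahead of the tongue, and the first is emerging at the open end. I'll keep pushing.

{"fn": "carry_out", "kwargs": {"linear": [[-0.5,0,0],[-1.2,0,0],[-2,0,0],[-2.8,0,0],[-3.6,0,0],[-4.4,0,0],[-5.1,0,0],[-5.8,0,0],[-6.5,0,0],[-7.2,0,0],[-7.9,0,0],[-8.6,0,0]], "twist": [0,0,0,0,0,0,0,0,0,0,0,0]}}

```text
clock: 25.97
tool_pos: [0.617, -0.0041, 0.3415]
orientation: [-179.8, -0.3, 94.5]
force: [0.5, 0.9, -2.1]
opening: 0.0399
```

{"fn": "carry_out", "kwargs": {"linear": [[-0.7,0,0],[-1.4,0,0],[-2.1,0,0],[-2.8,0,0],[-3.5,0,0],[-4.2,0,0],[-4.9,0,0],[-5.6,0,0],[-6.3,0,0],[-7,0,0],[-7.7,0,0],[-8.4,0,0]], "twist": [0,0,0,0,0,0,0,0,0,0,0,0]}}

```text
clock: 26.97
tool_pos: [0.6235, -0.0886, 0.341]
orientation: [-179.8, -0.3, 94.5]
force: [0.9, 0.1, -2.1]
opening: 0.0403
```

```bash
python3 - <<'E'
from h import *
o=ctrl.get_obs();print(torail(o['tool_pos']))
im=ctrl.snapshot('scene')
cv2.imwrite('pics/s12.png',cv2.resize(im[110:310,170:410],None,fx=3,fy=3,interpolation=cv2.INTER_CUBIC))
E
```

```text
[[-0.0015 -0.1555]]
```

View pics/s12.png

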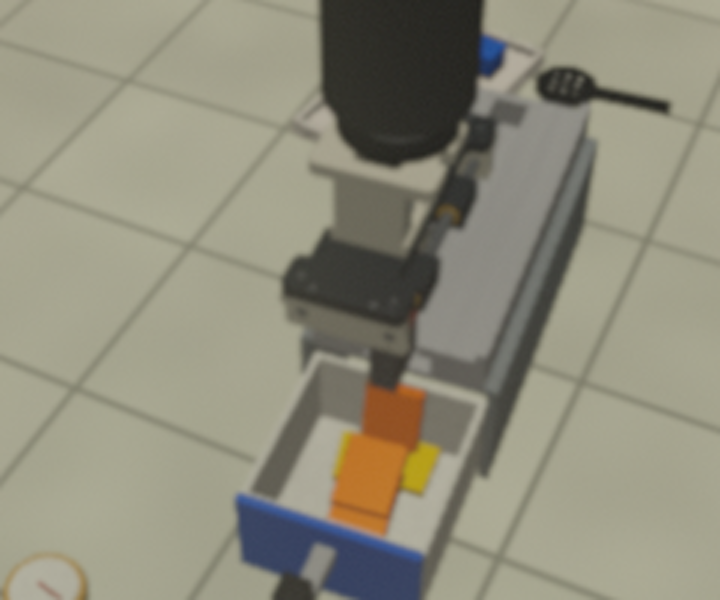

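{"fn": "carry_out", "kwargs": {"linear": [[0,0,-2],[0,0,-5],[0,0,-8],[3,0,-8.5],[7,0,-8.5],[11,0,-8.5],[15,0,-8.5],[19,0,-8.5],[19,0,-8.5]], "twist": [0,0,0,0,0,0,0,0,0]}}

```text
clock: 27.77
tool_pos: [0.6087, 0.1052, 0.427]
orientation: [-179.9, -0.4, 94.7]
force: [-0.1, -1.3, -2.6]
opening: 0.0396
```

```bash
python3 - <<'E'
from h import *
o=ctrl.get_obs();print(o['tool_pos'],tool([.4645-.03*.153,.335-.03*.988,.26]))
im=ctrl.snapshot('scene')
cv2.imwrite('pics/s13.png',cv2.resize(im[110:310,170:410],None,fx=3,fy=3,interpolation=cv2.INTER_CUBIC))
E
```

```text
[0.6087 0.1052 0.427 ] [ 21.0438 -13.1684  16.8762]
```

View pics/s13.png

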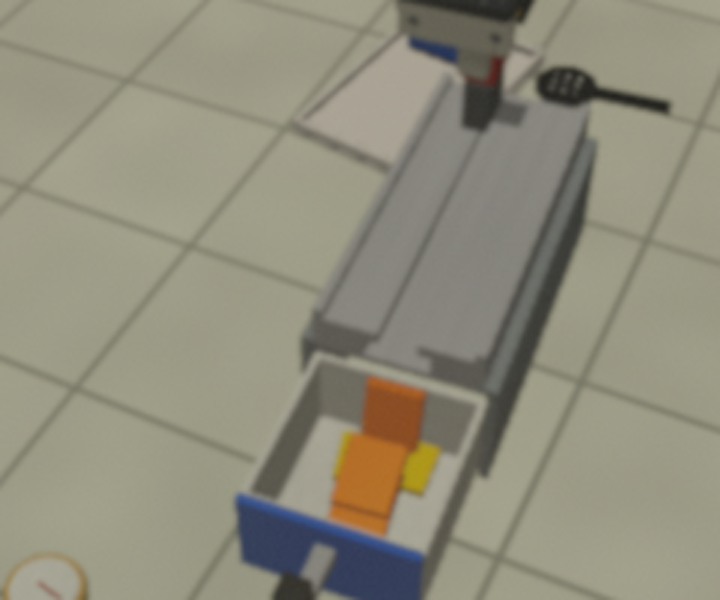

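{"fn": "carry_out", "kwargs": {"linear": [[3,-1.9,0],[6.2,-3.9,0],[9.4,-5.9,0],[12.6,-7.9,0],[15.8,-9.9,0],[19,-11.9,0],[21,-13.2,2],[21,-13.2,6],[21,-13.2,10],[21,-13.2,14],[21,-13.2,16],[21,-13.2,17]], "twist": [2,4,6,8,10,12,13.5,13.5,13.5,13.5,13.5,13.5]}}

```text
clock: 28.82
tool_pos: [0.459, 0.301, 0.2552]
orientation: [-179.6, -0.0, 81.1]
force: [-0.6, -1.0, -3.6]
opening: 0.04
```

{"fn": "carry_out", "kwargs": {"linear": [[0,0,0.4],[0,0,0.8],[0,0,1.1],[0,0,1.4],[0,0,1.6],[0,0,1.6]], "twist": [0,0,0,0,0,0]}}

```text
clock: 29.32
tool_pos: [0.4594, 0.3014, 0.2407]
orientation: [-179.7, -0.1, 81.2]
force: [-0.0, -1.1, 1.7]
opening: 0.0402
```

{"fn": "carry_out", "kwargs": {"linear": [[0,0,0.05],[0,0,0.05]], "twist": [0,0]}}

```text
clock: 29.48
tool_pos: [0.4595, 0.3016, 0.2409]
orientation: [-179.7, -0.2, 81.2]
force: [0.8, 0.2, -3.3]
opening: 0.0401
```

{"fn": "carry_out", "kwargs": {"linear": [[0,0,0],[0,0,0],[0,0,0],[0,0,0],[0,0,0],[0,0,0],[0,0,0],[0,0,0],[0,0,0]], "twist": [0,0,0,0,0,0,0,0,0], "fingers": 1}}

```text
clock: 30.23
tool_pos: [0.4596, 0.3016, 0.2409]
orientation: [-179.7, -0.2, 81.2]
force: [-1.3, 0.8, -0.2]
opening: 0.087
```

{"fn": "carry_out", "kwargs": {"linear": [[0,0,-2],[0,0,-5],[0,0,-9],[0,0,-13],[0,0,-17],[0,0,-17.5]], "twist": [0,0,0,0,0,0]}}

```text
clock: 30.73
tool_pos: [0.4614, 0.3015, 0.4239]
orientation: [179.8, -0.7, 81.2]
force: [0.7, 0.1, 1.3]
opening: 0.0878
```

```bash
python3 - <<'E'
from h import *
o=ctrl.get_obs();print(o['tool_pos'],o['joint_pos'],tool(np.r_[rail(0,-.12,0)[:2],.42]))
im=ctrl.snapshot('side')
cv2.imwrite('pics/s14.png',cv2.resize(im[160:420,190:430],None,fx=2.3,fy=2.3,interpolation=cv2.INTER_CUBIC))
im=ctrl.snapshot('wrist');cv2.imwrite('pics/w14.png',im)
E
```

```text
[0.4614 0.3015 0.4239] [  53.4517    7.9766  -13.5491   -0.206   -67.7641 -152.1434] [-32.5975  21.2989   0.0432]
```

View pics/s14.png

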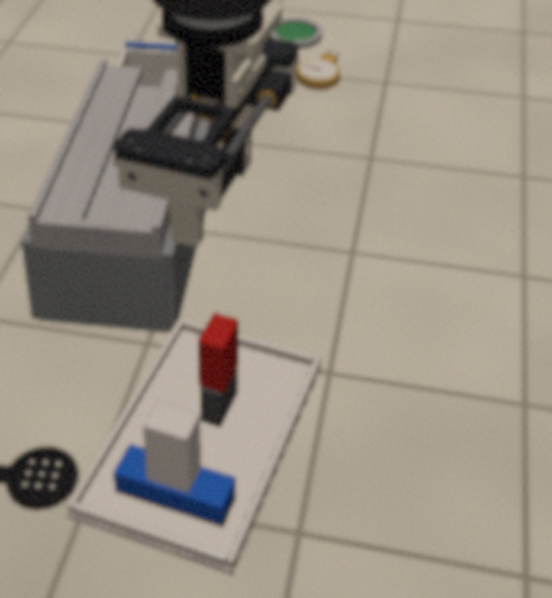

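View pics/w14.png

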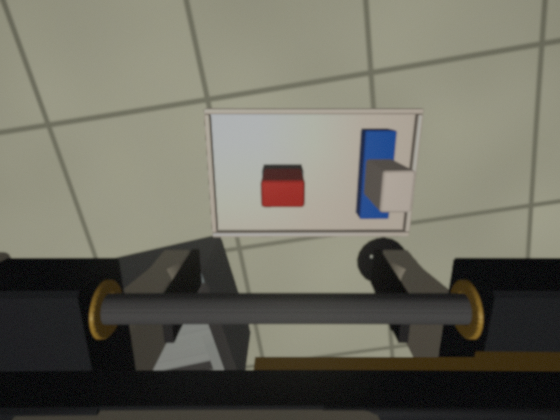

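```bash
python3 - <<'E'
from h import *
print(tool(np.r_[rail(0,-.16,0)[:2],.42]),rail(0,-.16,0))
E
```

```text
[-36.3982  22.3457  -0.4852] [ 0.6254 -0.093   0.    ]
```

{"fn": "carry_out", "kwargs": {"linear": [[-3,1.8,0],[-6.3,3.7,0],[-9.6,5.7,0],[-12.9,7.7,0],[-16.2,9.7,0],[-19.5,11.7,0],[-22.8,13.7,0],[-26.1,15.7,0],[-29.4,17.7,0],[-32.7,19.7,0],[-35.5,21.6,0],[-36.5,22.2,0]], "twist": [-7,-14,-21,-28,-35,-42,-49,-56,-63,-70,-77,-84]}}

```text
clock: 31.83
tool_pos: [0.6248, -0.0974, 0.4129]
orientation: [179.6, -0.3, 161.0]
force: [-0.3, 0.7, -0.1]
opening: 0.0878
```

{"fn": "carry_out", "kwargs": {"linear": [[0,0,0],[0,0,0],[0,0,0],[0,0,0],[0,0,0]], "twist": [-7,-14,-19.4,-19.4,-19.4]}}

```text
clock: 32.25
tool_pos: [0.6247, -0.0974, 0.4116]
orientation: [179.5, -0.3, -179.8]
force: [-0.1, 0.6, 0.0]
opening: 0.0876
```

```bash
python3 - <<'E'
from h import *
import pickle
o=ctrl.get_obs();print(o['tool_pos'],o['orientation'],o['joint_pos']);pickle.dump(o,open('o15.pkl','wb'))
im=ctrl.snapshot('wrist');cv2.imwrite('pics/w15.png',im)
E
```

```text
[ 0.6247 -0.0974  0.4116] [ 179.5412   -0.3015 -179.8353] [  8.6306  16.4408  -4.0979  -0.5312 -69.6927  -8.2817]
```

View pics/w15.png

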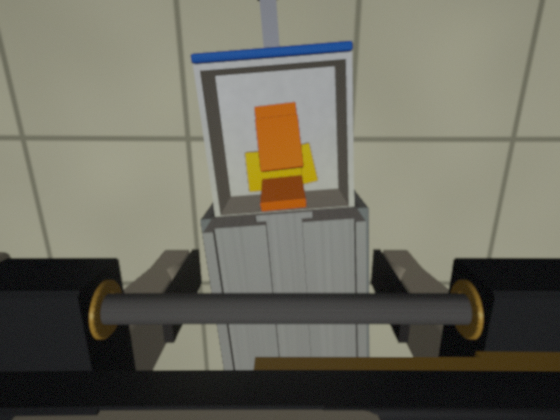

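```bash
python3 - <<'E'
from h import *
import pickle
o=pickle.load(open('o15.pkl','rb'))
im=cv2.imread('pics/w15.png');cv2.imwrite('pics/w15z.png',cv2.resize(im[30:230,180:380],None,fx=3,fy=3,interpolation=cv2.INTER_CUBIC))
im=ctrl.snapshot('scene');cv2.imwrite('pics/s15.png',cv2.resize(im[200:310,230:350],None,fx=5,fy=5,interpolation=cv2.INTER_CUBIC))
E
```

```text
(no output)
```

View pics/w15z.png

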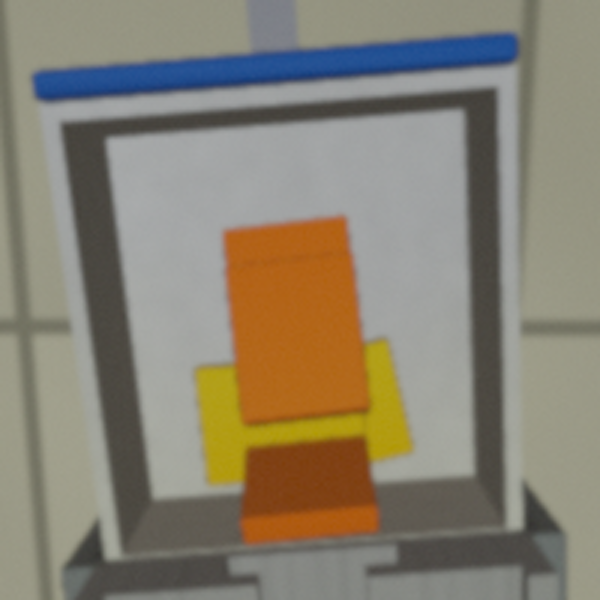

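View pics/s15.png

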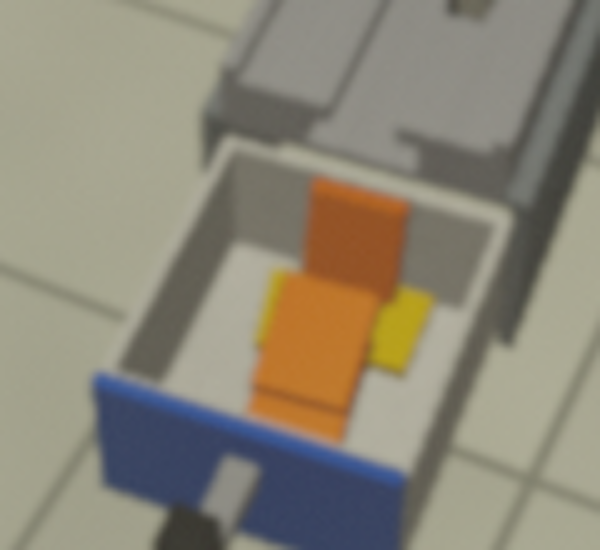

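```bash
python3 - <<'E'
from h import *
import pickle
o=pickle.load(open('o15.pkl','rb'))
def tri(a,b):
    e1,d1=rays('scene',[a]);e2,d2=rays('wrist',[b],o);d1=d1[0]/np.linalg.norm(d1);d2=d2[0]/np.linalg.norm(d2)
    A=np.c_[d1,-d2];t=np.linalg.lstsq(A,e2-e1,rcond=None)[0];p,q=e1+d1*t[0],e2+d2*t[1];return (p+q)/2,np.linalg.norm(p-q)
s=lambda a,b:(230+a/5,200+b/5); w=lambda a,b:(180+a/3,30+b/3)
# wrist left = world +x = scene right
for n,a,b in(('front +x',s(406,212),w(248,517)),('front -x',s(311,190),w(377,508)),('rear +x',s(409,201),w(243,542)),('rear -x',s(316,178),w(378,530)),
   ('wall +x back inner top',s(498,220),w(118,552)),('wall -x',s(237,148),w(507,525)), ('front corner +x blue',s(404,482),w(36,85)),('front corner -x',s(97,380),w(516,48))):
  p,e=tri(a,b);print(n,p,torail(p)[0],e)
E
```

```text
front +x [ 0.6462 -0.0811  0.0746] [ 0.0217 -0.1498] 0.0039543765007710565
front -x [ 0.6033 -0.0842  0.0714] [-0.0214 -0.1495] 0.0012455438330416235
rear +x [ 0.6465 -0.0741  0.0754] [ 0.0225 -0.1428] 0.0002688123005216566
rear -x [ 0.6026 -0.0769  0.0714] [-0.0215 -0.1421] 0.0007082660031747807
wall +x back inner top [ 0.6866 -0.0719  0.0807] [ 0.0627 -0.1439] 0.0014784842460817472
wall -x [ 0.5624 -0.0789  0.0741] [-0.0616 -0.1409] 0.00410190258858683
front corner +x blue [ 0.7021 -0.2094  0.0794] [ 0.0671 -0.2822] 0.0018109264566122326
front corner -x [ 0.5692 -0.2193  0.0796] [-0.0662 -0.2814] 0.0034296758128046613
```

```bash
python3 - <<'E'
from h import *
print(tool([.6398,-.2708,.245]))
E
```

```text
[ -1.5222 -17.497   16.5728]
```

{"fn": "carry_out", "kwargs": {"linear": [[-0.4,-4,0],[-0.8,-8,0],[-1.2,-12,0],[-1.5,-16,0],[-1.5,-17.5,2],[-1.5,-17.5,6],[-1.5,-17.5,10],[-1.5,-17.5,13.5],[-1.5,-17.5,15.5],[-1.5,-17.5,16.5],[-1.5,-17.5,16.5],[-1.5,-17.5,16.5]], "twist": [-2,-4.4,-4.4,-4.4,-4.4,-4.4,-4.4,-4.4,-4.4,-4.4,-4.4,-4.4]}}

```text
clock: 33.35
tool_pos: [0.6401, -0.2708, 0.2464]
orientation: [179.6, -0.2, -175.4]
force: [0.9, 0.4, 0.5]
opening: 0.0881
```

{"fn": "carry_out", "kwargs": {"linear": [[0,0,0],[0,0,0],[0,0,0],[0,0,0],[0,0,0],[0,0,0],[0,0,0],[0,0,0],[0,0,0],[0,0,0],[0,0,0],[0,0,0]], "twist": [0,0,0,0,0,0,0,0,0,0,0,0], "fingers": -1}}

```text
clock: 34.35
tool_pos: [0.6403, -0.2708, 0.2463]
orientation: [179.6, -0.2, -175.4]
force: [1.6, 0.1, -0.6]
opening: 0.0213
```

{"fn": "carry_out", "kwargs": {"linear": [[0,0.1,0],[0,0.3,0],[0,0.6,0],[0,1,0],[0,1.5,0],[0,2,0],[0,2.5,0],[0,3,0],[0,3.5,0],[0,4,0],[0,4.5,0],[0,5,0]], "twist": [0,0,0,0,0,0,0,0,0,0,0,0]}}

```text
clock: 35.35
tool_pos: [0.6363, -0.2203, 0.2464]
orientation: [179.5, -0.2, -175.4]
force: [4.2, -1.7, -8.2]
opening: 0.0216
```

Force is only about 1.7 N, just the drawer's own friction, so nothing is catching. I'll continue, then push gently to the shut stop.

{"fn": "carry_out", "kwargs": {"linear": [[0,0.6,0],[0,1.2,0],[0,1.8,0],[0,2.4,0],[0,3,0],[0,3.6,0],[0,4.2,0],[0,4.8,0],[0,5.4,0],[0,6,0],[0,6.5,0],[0,7,0]], "twist": [0,0,0,0,0,0,0,0,0,0,0,0]}}

```text
clock: 36.35
tool_pos: [0.6308, -0.1498, 0.2463]
orientation: [179.5, -0.2, -175.4]
force: [6.0, -1.5, -13.2]
opening: 0.022
```

{"fn": "carry_out", "kwargs": {"linear": [[0,0.3,0],[0,0.6,0],[0,0.9,0],[0,1.2,0],[0,1.4,0],[0,1.6,0]], "twist": [0,0,0,0,0,0]}}

```text
clock: 36.85
tool_pos: [0.63, -0.1385, 0.2467]
orientation: [179.9, -0.2, -175.4]
force: [10.7, -36.9, -16.4]
opening: 0.0222
```

{"fn": "carry_out", "kwargs": {"linear": [[0,0.1,0],[0,0.1,0],[0,0.1,0],[0,0.1,0],[0,0.1,0],[0,0.1,0],[0,0.1,0],[0,0.1,0],[0,0.1,0],[0,0.1,0],[0,0.1,0]], "twist": [0,0,0,0,0,0,0,0,0,0,0], "fingers": 1}}

```text
clock: 37.77
tool_pos: [0.6299, -0.1375, 0.2467]
orientation: [179.9, -0.2, -175.4]
force: [-1.1, 0.5, 0.1]
opening: 0.0859
```

{"fn": "carry_out", "kwargs": {"linear": [[0,0,-2],[0,0,-5],[0,0,-9],[0,0,-13],[0,0,-17],[0,2,-20],[0,5,-20],[0,8,-20],[0,8,-20],[0,8,-20]], "twist": [0,0,0,0,0,0,0,0,0,0]}}

```text
clock: 38.6
tool_pos: [0.624, -0.0566, 0.4472]
orientation: [179.9, -0.2, -175.3]
force: [-0.1, 0.0, -0.6]
opening: 0.0877
```

```bash
python3 - <<'E'
from h import *
import pickle
o=ctrl.get_obs();print(o['tool_pos'],o['orientation'],o['qvel']);pickle.dump(o,open('o16.pkl','wb'))
im=ctrl.snapshot('wrist');cv2.imwrite('pics/w16.png',im)
im=ctrl.snapshot('scene');cv2.imwrite('pics/s16.png',im)
im=ctrl.snapshot('side');cv2.imwrite('pics/si16.png',im)
E
```

```text
[ 0.624  -0.0566  0.4472] [ 179.9068   -0.167  -175.3005] [-1.7146  0.7754  0.1767  0.3792 -0.036   0.7103]
```

View pics/w16.png

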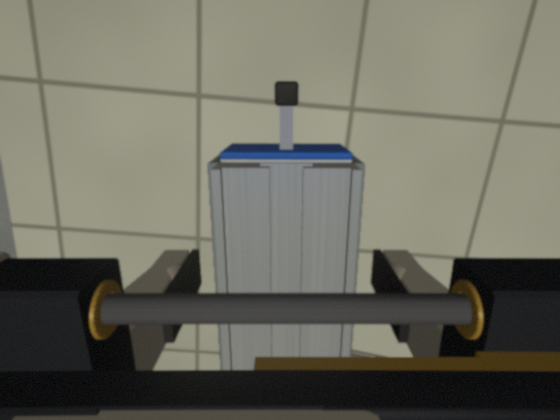

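View pics/s16.png

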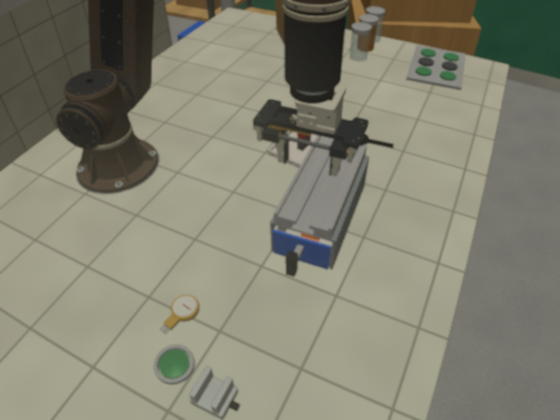

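View pics/si16.png

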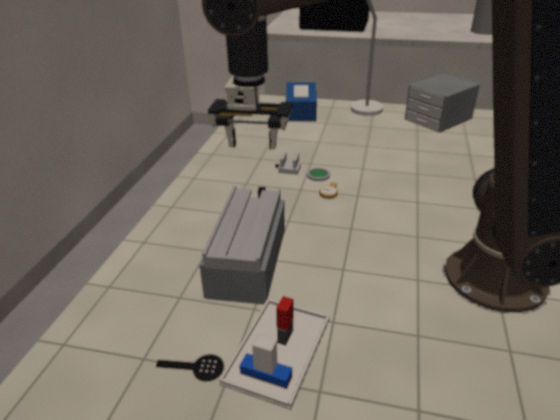

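```bash
python3 - <<'E'
from h import *
import pickle
im=cv2.imread('pics/s16.png');cv2.imwrite('pics/s16z.png',cv2.resize(im[205:285,255:355],None,fx=7,fy=7,interpolation=cv2.INTER_CUBIC))
im=cv2.imread('pics/w16.png');cv2.imwrite('pics/w16z.png',cv2.resize(im[70:200,200:375],None,fx=4,fy=4,interpolation=cv2.INTER_CUBIC))
E
```

```text
(no output)
```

View pics/s16z.png

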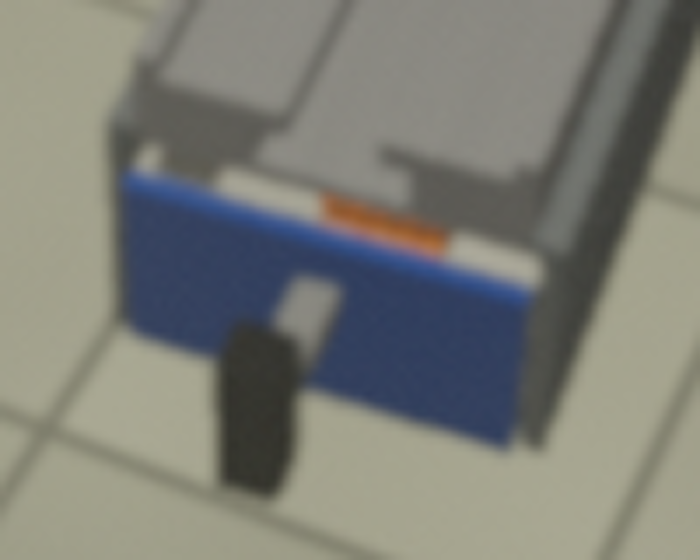

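View pics/w16z.png

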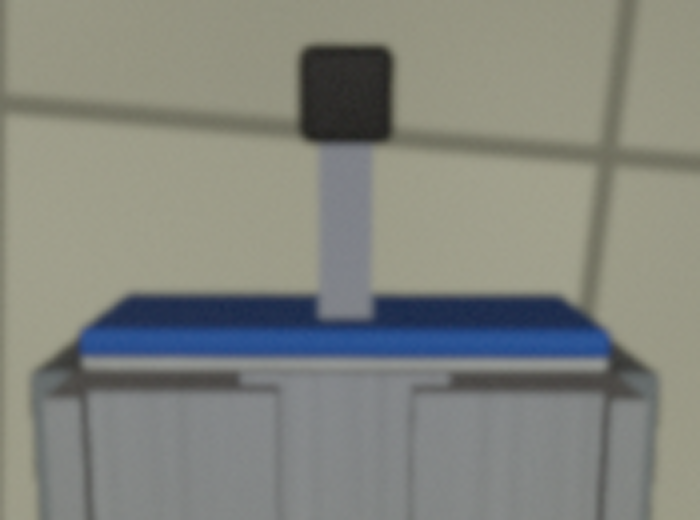

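```bash
python3 - <<'E'
from h import *
import pickle
o=pickle.load(open('o16.pkl','rb'))
for z in(.08,.06,.04,.03): print(z,torail(onplane('scene',[(255+385/7,205+225/7)],z)))
w=lambda a,b:(200+a/4,70+b/4)
print('blue front/back edge',torail(onplane('wrist',[w(83,328),w(605,328),w(83,357),w(605,357)],.086,o)))
print('handle',torail(onplane('wrist',[w(347,93)],.098,o)),'railend',torail(onplane('wrist',[w(60,392),w(180,392)],.13,o)))
E
```

```text
0.08 [[ 0.0172 -0.1396]]
0.06 [[ 0.0124 -0.1235]]
0.04 [[ 0.0077 -0.1074]]
0.03 [[ 0.0053 -0.0994]]
blue front/back edge [[ 0.0647 -0.1559]
 [-0.0655 -0.1561]
 [ 0.0651 -0.1487]
 [-0.066  -0.1488]]
handle [[-0.0009 -0.2112]] railend [[ 0.0624 -0.148 ]
 [ 0.036  -0.148 ]]
```

```bash
python3 - <<'E'
from plant import ctrl
print(ctrl.close_job())
E
```

```text
the job is handed in; nothing more can be done
None
```

The job is done and handed in at about 39 s of the 176 s allowed.

**What I did:**
- Pulled the drawer out to its stop.
- Swept both offcuts into the drawer with the blue block.
- Stood the block upright in the dish.
- Pushed all three shoes out of the slot with the scraper.
- Stood the scraper upright in the dish next to the block.
- Pushed the drawer shut until it met its stop. The wrist force briefly reached about 37 N there, and the hand moved about 133 mm between the fully-out and shut positions.

**Last checks:**
- **Rail and tools:** The rail top and slot are empty, and both tools stand upright in the dish.
- **Drawer:** Its blue front sits about 6 mm beyond the rail end in the wrist picture, which fits it being fully shut.
- **Bystanders:** The lens, occluder, gauge and carriage look unmoved.
- **Leaning shoe:** Before closing, the third shoe leaned on the drawer's back wall. I measured its top at about 71–75 mm, below the roughly 80 mm wall.
- **After closing:** The scene camera shows a patch of orange through the gap above the drawer front. The geometry fits a shoe inside the drawer, but I could not see the whole inside to confirm it.
- **Camera agreement:** The scene and side cameras differed by up to about 8 mm on the offcuts, with the wrist camera in between, so I positioned mainly from the wrist camera.

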